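Load the label roll on its spindle and lock it with the hairpin clip

ROBOT

A 7-joint arm with a two-finger parallel gripper is mounted at the origin on the work surface. World frame = base frame: x ahead of the robot, y to its left, z up, the work surface at z = 0. Lengths are in m, angles in rad, forces in N, time in s.
With the tool pointing down it reaches from about 0.4 to 0.9 m from the base axis. Payload 5.5 kg.
Tool frame: the origin (TCP) lies at the very end of the fingers, on their centre line; the grasp point (between the pads) lies 19 mm behind it; z points along the fingers, y is the direction in which the jaws open and shut (so a half turn about z gives the same grasp; the last joint's range is limited). The gripper opens to 92 mm and grips with 3 to 60 N. Pads are 19 mm wide; open, the fingers measure 130 mm over their backs; the gripper's body (75 mm by 190 mm) begins 47 mm behind the grasp point.
Start: joints at [1.406, 0.501, -0.427, 1.55, 0.221, 1.138, -0.21], TCP at [0.27, -0.591, 0.227] pointing down, gripper open.
Joint ranges: [-2.88, 2.88], [-0.31, 2.03], [-1.54, 1.56], [0.2, 2.42], [-1.41, 4.55], [0.19, 2.02], [-2.57, 2.57]. Speed limits (rad/s): [2.57, 2.57, 3.14, 3.14, 3.14, 3.14, 3.14].

INTERFACE

Orientations are given as a rotation vector (axis times angle).
In Python, from rig import ctrl, optics, ticket gives the robot as it stands.
- The arm moves only by the tool send_rows, never from a script. Its arguments are lists of equal length, an entry for each row: "linear": the shift along the tool's x, y, z in units of 40 mm (1.0 is 40 mm), a list of three; "angular": the turn, a rotation vector about the tool's x, y, z in units of 6 degrees (1.0 is 6 degrees), a list of three. In form: {"linear": [[x, y, z], ...], "angular": [[rx, ry, rz], ...]}. A call has 1 to 12 rows; each row shifts and turns the commanded pose from where the row before left it, along the tool's axes as they then stand; what a row does not reach is not made up. A row lasts 1/12 s, in which the tool goes at most 41.7 mm and 7.16 degrees, less where a joint would pass 70% of its speed; a pose out of reach is approached as far as the arm can. A call is refused whole if a number of a shift passes 1 or a number of a turn 1, either way. A call with a gripper value outside its range is refused whole. "hand" is the finger opening in mm, from 0 to 91.8, set as the call begins (left out, the last holds). The fingers move at their own pace and stop on an object; "newtons" is the grip in N (left out, the last holds). Time passes only in rows, so rows that do not move let the fingers close. It gives the time, the measured TCP pose, the force and the opening at its end, in the units of the state.
- ctrl.get_obs(): the state, without advancing time (a new reading comes with each control period).
- optics.grab_frame(name): name is "side" or "top"; returns the picture (420x560x3 uint8, red, green, blue); there is no depth.
- optics.calibration(name): a dict with "fov_y" (degrees; the focal length in pixels is half the picture's height over the tangent of half this angle, whatever the lens; pixels are square), "cx", "cy" (the principal point, pixels), "k1" (the pictures are not rectified: a ray, as slopes to the right and down, at radius r is drawn at 1 + k1 r^2 times it, then the intrinsics apply), "position" and "orientation" of the camera in the world. Camera axes: x right, y down, z forward; pixel columns grow to the right and rows downward; lengths in m; the calibration is good to about 2 mm. A picture is of the moment at which its call begins. calibration takes no time and is no camera call.
- ticket.close_job(): hands the job in, once; it reports no verdict.
The state is a dict: "time_s": time; "joint_pos": joint angles; "qd": joint speeds; "joint_efforts": joint torques, N m; "eef_pos": TCP position; "tool_rot": TCP orientation; "wrist_force": force on the tool from outside, world axes, zero at the start; "moment": the same for the moment, N m; "width": finger opening in m.
Only numpy, scipy, OpenCV 4.12 (cv2) and the standard library are available. Lean on these libraries where they do the work, as an engineer would, in place of code of your own. Each camera call takes 0.05 s, during which the arm holds its last target.

TASK

Set the roll of price labels on the spindle of the label stand so that it sits flat on the base plate, then lock it in: slide the straight leg of the hairpin clip through the cross hole of the spindle until the sprung leg snaps round the shank and the clip is fully home. Ease the clip in without forcing it (pressing on the spindle with more than 25 N bends it), let go of it there, and leave the pot, the cup and the coaster alone.

Things in the scene. Friction and masses are not known exactly. Their poses are not given: they have to be found in the camera images.
- stand: Label stand, fixed: green base plate 120 x 100 x 12 mm, the roll's seat, with an upright steel spindle of 18 mm diameter in its middle. Origin: centre of the plate's underside, under the spindle's axis; z up; x along the plate's 120 mm side and the cross hole. The spindle's height is not measured: its hole lies 78 mm above the table, give or take 7 mm, and its top 10 mm above the hole.
- hole_nominal (a point): On the spindle's axis, 78 mm above the table: where the middle of the cross hole would be by drawing. The true hole may lie up to 7 mm higher or lower and must be seen or felt. It runs straight through along the stand's x (either end may be used), 6.6 mm wide and high inside; both mouths widen sideways to 12 mm at the surface but have square edges above and below.
- roll: Roll of white labels on a cardboard core, standing on end, rigid: outer diameter 58 mm, bore 28 mm, 38 mm high, about 120 g. Origin: centre of its underside; z up along the bore. On the stand its origin is 12 mm above the table and its top 50 mm.
- clip: Steel hairpin clip of 5 mm wire with a red grip tab, 47 g, lying flat on the offcut, tab overhanging. Origin: the point on the straight leg's axis that is on the spindle's axis when home. x along the straight leg to its tip, z up, y to the sprung leg, which runs at y = 10 mm, dips to y = 5.5 at x = 10.5 and flares to its tip at x = 24, y = 14. Rigid coil at x -27 to -7.5, y -4 to 16 mm.
- grip (a point): Middle of the clip's red grip tab, at x = -46, y = 4, z = 0 mm in the clip's frame. The tab is 26 mm long (clip x), 10 mm thick (clip y, the way to pinch it) and 24 mm high (clip z).
- leg_tip (a point): Square-cut tip of the clip's straight leg, on its axis, 5 mm across, at x = 30 mm in the clip's frame. It bites rather than slides when pressed on the shank beside the hole, and hard presses tip the clip in the fingers.
- spring_leg (a joint): Angle by which the clip's sprung leg is spread, rad: 0 at rest and when home, most (about 0.15) as its dip rides over the widest part of the shank. It starts to rub about 20 mm before home; the push rises to about 5 N, then over the last 8 mm the leg closes and pulls the clip in. The coil's front meets the shank about 1 mm past home: a hard stop.
- offcut: Stone offcut, fixed, 60 x 70 x 30 mm high, on which the clip lies (wire axis 32.5 mm above the table). Origin: centre of its underside.
- stone_pot: Red breccia stone pot, 84 mm across, 75 mm high; bystander. Origin: centre of its underside.
- onyx_cup: Small honey onyx cup, 60 mm across, 50 mm high; bystander. Origin: centre of its underside.
- coaster: Round white marble coaster, 90 mm across, 20 mm high; bystander. Origin: centre of its underside.
Mind the look-alikes: they are no part of the job. Leave any red or turquoise look-alike of the roll alone.

How it is judged:
By the outcome, as a careful person would: the job done as asked, in the order asked, and still so for the second after the job is handed in, with the robot touching nothing.
It also fails if it takes over 72 s, if anything falls off the work surface, if the arm or the gripper's body presses on something with over 40 N, if the wrist force passes 120 N, or if a joint passes its speed limit or range.

## Working session

There is one attempt and no reset: what is moved stays moved. The work goes in short steps, Python scripts to look and compute and a tool call to move; the robot and the scene stay as the last step left them, time stands still between calls to the robot, and variables do not carry over. Pictures are saved under pics/ and viewed, and the job is handed in when it is done.

Besides the shell and the picture viewer there is one more tool, called after "Request:" by a JSON object that holds its "method" and its "body". send_rows: Moves the arm, as the interface text tells. Its arguments: {"type":"object","properties":{"linear":{"type":"array"},"angular":{"type":"array"},"hand":{"type":"number"},"newtons":{"type":"number"}},"required":["linear","angular"]}

```bash
mkdir -p pics; ls; python3 - <<'E'
from rig import ctrl, optics
import cv2
s=ctrl.get_obs(); print(s)
for n in ("side","top"):
    print(n,optics.calibration(n)); cv2.imwrite(f"pics/{n}0.png",optics.grab_frame(n)[:,:,::-1])
E
```

```text
pics
{'time_s': 0.0, 'joint_pos': array([ 1.40620889,  0.50184954, -0.42681893,  1.55144973,  0.22079272,
        1.13827083, -0.21029714]), 'qd': array([-0.00097729, -0.00041267,  0.00143667,  0.00025629,  0.00164259,
       -0.00046814, -0.00149396]), 'joint_efforts': array([ 1.75047637e-05, -5.66605246e+01, -5.81594735e+00, -2.79122150e+01,
       -6.84986031e-02,  3.05466482e-02,  1.22745196e-04]), 'eef_pos': array([ 0.2693506 , -0.59080431,  0.22567984]), 'tool_rot': array([-3.06812456e+00, -6.66573914e-01,  4.98046825e-04]), 'wrist_force': array([ 0.11814832, -0.57651859, -0.22701126]), 'moment': array([ 0.06329443, -0.01526579,  0.09968841]), 'width': 0.09204366244288609}
side {'fov_y': 50.47044635063402, 'cx': 277.6540723959732, 'cy': 208.03712667471876, 'k1': -0.10156198645674873, 'position': array([0.54360083, 0.58052663, 0.68129398]), 'orientation': array([-0.14381071,  2.86713436, -1.18649864])}
top {'fov_y': 56.680743852618626, 'cx': 281.7579267243962, 'cy': 216.216558328704, 'k1': 0.0002646115089793188, 'position': array([ 0.48036356, -0.02060765,  0.82808457]), 'orientation': array([-2.08995411,  2.13812708, -0.14197628])}
```

View pics/side0.png

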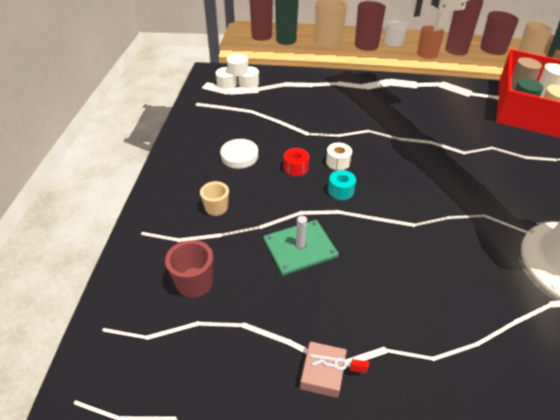

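View pics/top0.png

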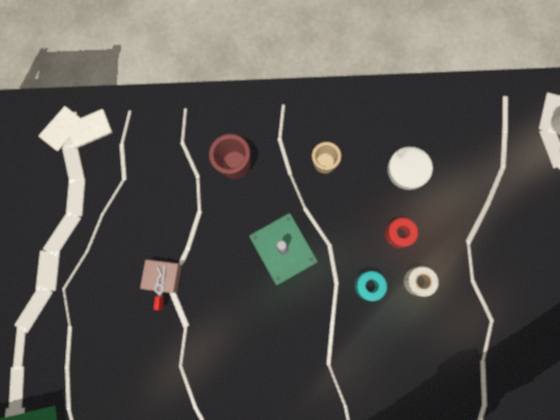

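```bash
cat > h.py <<'E'
import numpy as np, cv2
from scipy.spatial.transform import Rotation as R
from scipy.optimize import least_squares
from rig import ctrl, optics
C={n:optics.calibration(n) for n in("side","top")}
def proj(n,P):
    c=C[n];P=np.atleast_2d(P);q=R.from_rotvec(c["orientation"]).inv().apply(P-c["position"])
    s=q[:,:2]/q[:,2:];f=210/np.tan(np.radians(c["fov_y"])/2)
    s=s*(1+c["k1"]*(s**2).sum(1,keepdims=True))
    return s*f+[c["cx"],c["cy"]]
def ray(n,uv):
    c=C[n];f=210/np.tan(np.radians(c["fov_y"])/2);d=(np.array(uv,float)-[c["cx"],c["cy"]])/f
    s=d.copy()
    for _ in range(30): s=d/(1+c["k1"]*(s@s))
    return c["position"],R.from_rotvec(c["orientation"]).apply([*s,1])
def onz(n,uv,z):
    p,d=ray(n,uv);return p+d*(z-p[2])/d[2]
def tri(a,b):
    (p,d),(q,e)=ray("side",a),ray("top",b);d/=np.linalg.norm(d);e/=np.linalg.norm(e)
    A=np.array([d,-e]).T;t=np.linalg.lstsq(A,q-p,rcond=None)[0]
    x,y=p+d*t[0],q+e*t[1];return (x+y)/2,np.linalg.norm(x-y)
def crop(im,x0,y0,w,h,k,name):
    c=cv2.resize(im[y0:y0+h,x0:x0+w,::-1],None,fx=k,fy=k,interpolation=cv2.INTER_CUBIC)
    st=10
    for x in range(-(-x0//st)*st,x0+w,st):
        cv2.line(c,((x-x0)*k+k//2,0),((x-x0)*k+k//2,5),(0,255,255),1);cv2.putText(c,str(x),((x-x0)*k,15),0,.35,(0,255,255),1)
    for y in range(-(-y0//st)*st,y0+h,st):
        cv2.line(c,(0,(y-y0)*k+k//2),(5,(y-y0)*k+k//2),(0,255,255),1);cv2.putText(c,str(y),(6,(y-y0)*k+k//2+4),0,.35,(0,255,255),1)
    return c
E
python3 - <<'E'
from h import *
s=cv2.imread("pics/side0.png")[:,:,::-1];t=cv2.imread("pics/top0.png")[:,:,::-1]
cv2.imwrite("pics/a.png",np.hstack([crop(s,258,208,84,66,7,0)]))
cv2.imwrite("pics/b.png",crop(s,295,340,80,58,8,0))
cv2.imwrite("pics/c.png",np.vstack([np.hstack([crop(t,240,205,85,85,4,0),crop(t,135,250,80,85,4,0)])[:340],cv2.copyMakeBorder(np.hstack([crop(t,350,210,95,60,4,0)[:240,:330],crop(t,350,255,95,45,4,0)[:180].copy() if 0 else crop(t,390,255,60,60,4,0),])[:240],0,0,0,660-570,cv2.BORDER_CONSTANT)]))
cv2.imwrite("pics/d.png",crop(s,270,135,95,70,7,0))
E
```

```text
(no output)
```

View pics/a.png

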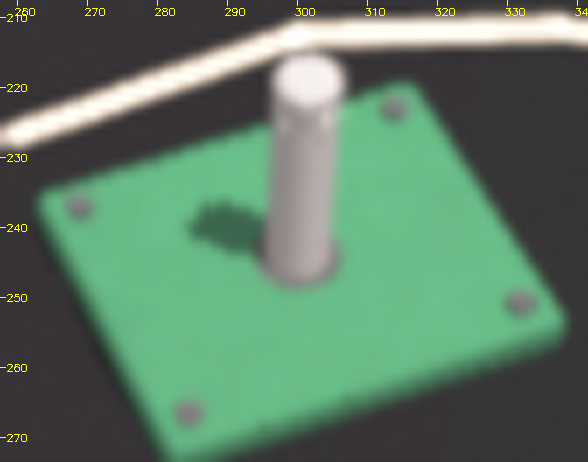

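View pics/b.png

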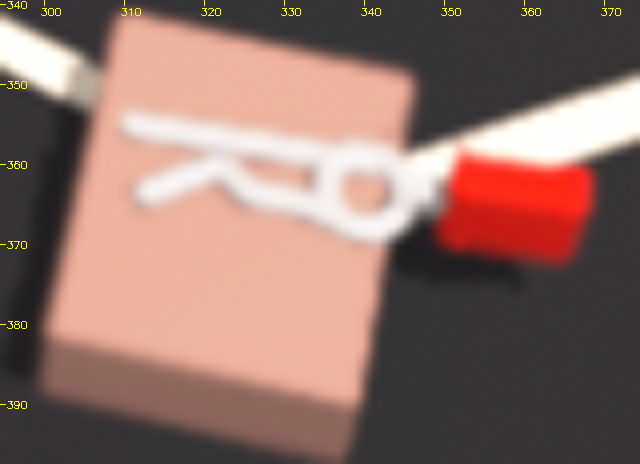

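View pics/c.png

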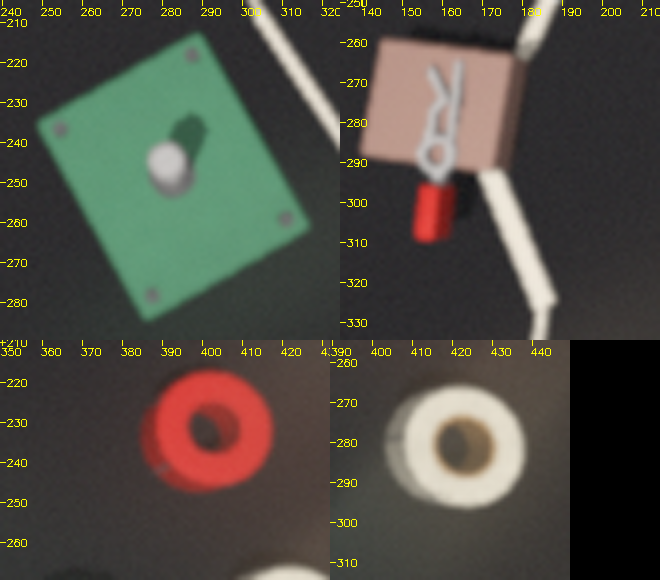

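View pics/d.png

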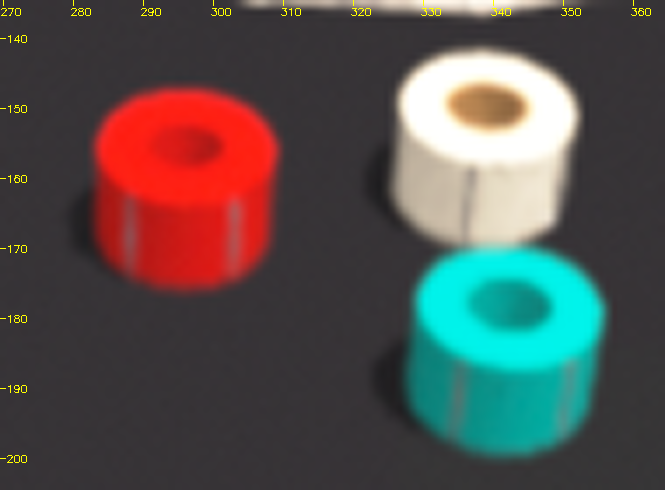

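```bash
python3 - <<'E'
from h import *
np.set_printoptions(precision=4,suppress=True)
print("plate corners side");
S=[(262.9,236),(316.4,219.2),(338.5,253.5),(282.1,272.9)];T=[(248.8,235.8),(289.5,212.8),(317,261.5),(276.3,284.8)]
a=np.array([onz("side",p,.012) for p in S]);b=np.array([onz("top",p,.012) for p in T])
for q in(a,b):
    print(q,q.mean(0),[np.linalg.norm(q[i]-q[i-3]) for i in range(4)])
print("spindle top tri",tri((301.7,219),(281.5,245)))
print("roll",onz("side",(339.2,149.5),.038),onz("top",(423.5,281.5),.038),tri((339.2,149.5),(423.5,281.5)))
# offcut top z=.03  crop b 8x (295,340)
S=[(112,12),(412,72),(358,404),(45,334)];T=[(380-340,38),(527-340,52),(505-340,172),(360-340,157)]
a=np.array([onz("side",(295+x/8,340+y/8),.03) for x,y in S]);b=np.array([onz("top",(135+x/4,250+y/4),.03) for x,y in T])
print("offcut");print(a,b,a.mean(0),b.mean(0))
# clip leg : tip, and coil end ; side
f=lambda x,y,z:onz("side",(295+x/8-.4,340+y/8-.4),z)
g=lambda x,y,z:onz("top",(135+(x-340)/4-.4,250+y/4-.4),z)
print("straight leg tip",f(122,122,.0325),g(458,62,.0325),"leg @coil",f(340,147,.0325),g(452,140,.0325))
print("sprung tip",f(140,198,.0325),g(432,68,.0325), "coil c",f(360,185,.0325),g(436,155,.0325))
print("tab top corners side",[f(*p,.0445) for p in[(460,152),(592,172),(582,215),(447,198)]])
print("tab top corners top",[g(*p,.0445) for p in[(421,184),(452,184),(440,240),(413,238)]])
E
```

```text
plate corners side
[[ 0.6294 -0.003   0.012 ]
 [ 0.5247 -0.0602  0.012 ]
 [ 0.4786  0.027   0.012 ]
 [ 0.5828  0.0839  0.012 ]] [0.5539 0.0119 0.012 ] [np.float64(0.11927332377159612), np.float64(0.0986534025802969), np.float64(0.11874954860450875), np.float64(0.09863860202764473)]
[[ 0.5822  0.0797  0.012 ]
 [ 0.6294 -0.0076  0.012 ]
 [ 0.525  -0.0624  0.012 ]
 [ 0.4789  0.0231  0.012 ]] [0.5539 0.0082 0.012 ] [np.float64(0.09923090550035842), np.float64(0.11793956280148286), np.float64(0.09715919220412339), np.float64(0.11777484858173852)]
spindle top tri (array([0.5541, 0.0081, 0.0811]), np.float64(0.000334006473978484))
roll [ 0.4802 -0.2678  0.038 ] [ 0.4798 -0.2694  0.038 ] (array([ 0.4799, -0.2699,  0.0364]), np.float64(0.0002645347837357746))
offcut
[[0.5263 0.2289 0.03  ]
 [0.4663 0.2366 0.03  ]
 [0.4763 0.3056 0.03  ]
 [0.5352 0.2973 0.03  ]] [[0.5358 0.2936 0.03  ]
 [0.5269 0.2164 0.03  ]
 [0.4664 0.2262 0.03  ]
 [0.4754 0.3014 0.03  ]] [0.501  0.2671 0.03  ] [0.5011 0.2594 0.03  ]
straight leg tip [0.5238 0.2532 0.0325] [0.5233 0.2523 0.0325] leg @coil [0.4812 0.2546 0.0325] [0.4838 0.2541 0.0325]
sprung tip [0.5195 0.2688 0.0325] [0.5205 0.2657 0.0325] coil c [0.4772 0.2622 0.0325] [0.4765 0.2621 0.0325]
tab top corners side [array([0.4594, 0.2596, 0.0445]), array([0.4343, 0.2616, 0.0445]), array([0.4365, 0.2705, 0.0445]), array([0.462 , 0.2693, 0.0445])]
tab top corners top [array([0.4624, 0.2649, 0.0445]), array([0.4621, 0.2492, 0.0445]), array([0.4349, 0.2543, 0.0445]), array([0.4361, 0.2679, 0.0445])]
```

```bash
cat >> h.py <<'E'
def plan(target,xang=None):
    """turn (units about tool z) first, then shift in tool units (total)"""
    s=ctrl.get_obs();M=R.from_rotvec(s["tool_rot"]).as_matrix();a=np.degrees(np.arctan2(M[1,0],M[0,0]))
    t=0
    if xang is not None:
        t=(xang-a+180)%360-180
        M=R.from_euler('z',t,degrees=True).as_matrix()@M
    d=M.T@(np.array(target)-s["eef_pos"])/.04
    print("t",round(s["time_s"],2),"tcp",s["eef_pos"].round(4),"xang",round(a,2),"tilt",M[:,2].round(4),"w",round(s["width"],4),"F",s["wrist_force"].round(2),"q",s["joint_pos"].round(2))
    print("  turn units z",round(-t/6,3),"shift units",d.round(3))
E
python3 - <<'E'
from h import *
print("turq",onz("top",(371,286),.038),"red",onz("top",(402,231),.038))
plan([.480,-.2695,.11],59)
E
```

```text
turq [ 0.47300491 -0.16605478  0.038     ] red [ 0.58120953 -0.23460321  0.038     ]
t 0.1 tcp [ 0.2693 -0.5909  0.2258] xang 24.51 tilt [-0.0015  0.001  -1.    ] w 0.0913 F [ 0.05  0.31 -0.91] q [ 1.41  0.5  -0.43  1.55  0.22  1.14 -0.21]
  turn units z -5.748 shift units [9.599 0.381 2.894]
```

Request:
{"method": "send_rows", "body": {"linear": [[0,0,0],[0,0,0.1],[0,0,0.2],[0,0,0.2],[0,0,0.2],[0,0,0.1],[0.5,0,0],[0.8,0,0],[0.8,0,0],[0.8,0,0],[0.8,0.1,0],[0.8,0.1,0]], "angular": [[0,0,-0.96],[0,0,-0.96],[0,0,-0.96],[0,0,-0.96],[0,0,-0.96],[0,0,-0.95],[0,0,0],[0,0,0],[0,0,0],[0,0,0],[0,0,0],[0,0,0]], "hand": 90, "newtons": 20}}

```text
time_s: 1.1
eef_pos: [0.3693, -0.4397, 0.1944]
tool_rot: [-2.734, -1.546, 0.001]
wrist_force: [0.9, -1.2, 0.5]
width: 0.09
```

```bash
python3 - <<'E'
from h import *
plan([.480,-.2695,.11],59)
E
```

```text
t 1.1 tcp [ 0.3693 -0.4397  0.1944] xang 58.98 tilt [-7.e-04  5.e-04 -1.e+00] w 0.09 F [ 0.86 -1.19  0.46] q [ 1.3   0.43 -0.61  1.77  0.28  1.03  0.04]
  turn units z -0.004 shift units [5.073 0.182 2.11 ]
```

Request:
{"method": "send_rows", "body": {"linear": [[0.7,0,0.2],[0.8,0,0.2],[0.8,0.05,0.2],[0.8,0.05,0.2],[0.7,0.05,0.2],[0.5,0,0.2],[0.3,0,0.2],[0.1,0,0.2],[0,0,0]], "angular": [[0,0,0],[0,0,0],[0,0,0],[0,0,0],[0,0,0],[0,0,0],[0,0,0],[0,0,0],[0,0,0]]}}

```text
time_s: 1.85
eef_pos: [0.4705, -0.2814, 0.129]
tool_rot: [-2.73, -1.549, 0.002]
wrist_force: [-1.0, -0.1, -0.8]
width: 0.09
```

```bash
python3 - <<'E'
from h import *
plan([.480,-.2695,.015],59)
s=optics.grab_frame("side");t=optics.grab_frame("top")
cv2.imwrite("pics/e.png",np.hstack([crop(s,270,85,110,110,3,0),crop(t,350,210,130,110,3,0)]))
print(proj("side",ctrl.get_obs()["eef_pos"]),proj("top",ctrl.get_obs()["eef_pos"]))
E
```

```text
t 1.85 tcp [ 0.4705 -0.2814  0.129 ] xang 59.15 tilt [-0.0024  0.002  -1.    ] w 0.09 F [-1.   -0.11 -0.82] q [ 0.99  0.48 -0.62  1.89  0.36  0.89 -0.35]
  turn units z 0.024 shift units [0.377 0.059 2.85 ]
[[347.59107591 112.71139601]] [[449.39901639 286.60899262]]
```

View pics/e.png

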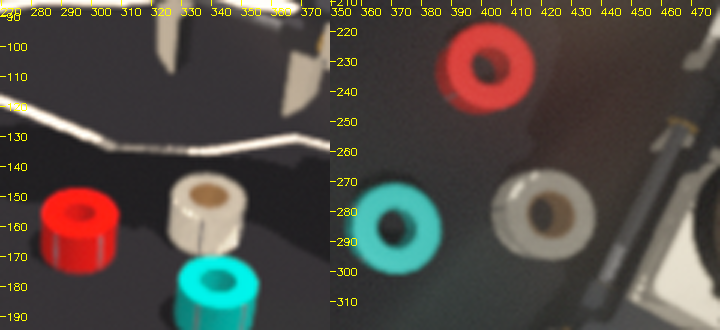

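Request:
{"method": "send_rows", "body": {"linear": [[0.2,0.03,0.2],[0.18,0.03,0.3],[0,0,0.4],[0,0,0.5],[0,0,0.5],[0,0,0.4],[0,0,0.3],[0,0,0.2],[0,0,0],[0,0,0]], "angular": [[0,0,0],[0,0,0],[0,0,0],[0,0,0],[0,0,0],[0,0,0],[0,0,0],[0,0,0],[0,0,0],[0,0,0]]}}

```text
time_s: 2.78
eef_pos: [0.4812, -0.2711, 0.0185]
tool_rot: [-2.734, -1.547, -0.0]
wrist_force: [-0.5, 0.5, -1.0]
width: 0.0902
```

```bash
python3 - <<'E'
from h import *
plan([.480,-.2695,.015],59)
s=optics.grab_frame("side");t=optics.grab_frame("top")
cv2.imwrite("pics/f.png",np.hstack([crop(s,270,105,110,110,3,0),crop(t,350,210,130,110,3,0)]))
E
```

```text
t 2.78 tcp [ 0.4812 -0.2711  0.0185] xang 59.02 tilt [-2.e-04  4.e-04 -1.e+00] w 0.0902 F [-0.55  0.51 -0.96] q [ 0.87  0.65 -0.52  1.93  0.49  0.69 -0.49]
  turn units z 0.003 shift units [ 0.02  -0.046  0.088]
```

View pics/f.png

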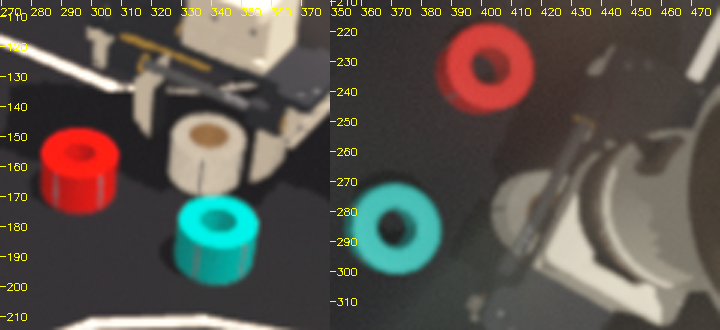

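Request:
{"method": "send_rows", "body": {"linear": [[0,0,0.05],[0,0,0],[0,0,0],[0,0,0],[0,0,0],[0,0,0],[0,0,0],[0,0,0]], "angular": [[0,0,0],[0,0,0],[0,0,0],[0,0,0],[0,0,0],[0,0,0],[0,0,0],[0,0,0]], "hand": 50, "newtons": 20}}

```text
time_s: 3.55
eef_pos: [0.4807, -0.2712, 0.0168]
tool_rot: [-2.734, -1.547, 0.001]
wrist_force: [-1.7, 0.6, 3.8]
width: 0.0565
```

```bash
python3 - <<'E'
from h import *
plan([.554,.0095,.12],59)
E
```

```text
t 3.55 tcp [ 0.4807 -0.2712  0.0168] xang 59.02 tilt [-7.e-04  1.e-04 -1.e+00] w 0.0565 F [-1.74  0.64  3.77] q [ 0.87  0.66 -0.52  1.93  0.5   0.69 -0.49]
  turn units z 0.003 shift units [ 6.958 -2.046 -2.58 ]
```

Request:
{"method": "send_rows", "body": {"linear": [[0,0,-0.2],[0,0,-0.4],[0,0,-0.5],[0,0,-0.5],[0,0,-0.5],[0,0,-0.4],[0,0,-0.2],[0,0,0]], "angular": [[0,0,0],[0,0,0],[0,0,0],[0,0,0],[0,0,0],[0,0,0],[0,0,0],[0,0,0]]}}

```text
time_s: 4.22
eef_pos: [0.4825, -0.2721, 0.1268]
tool_rot: [2.731, 1.545, 0.003]
wrist_force: [0.3, 1.2, -0.9]
width: 0.0569
```

Request:
{"method": "send_rows", "body": {"linear": [[0.3,-0.1,0],[0.5,-0.15,0],[0.7,-0.2,0],[0.7,-0.2,0],[0.7,-0.2,0],[0.7,-0.2,0],[0.7,-0.2,0],[0.7,-0.2,0],[0.6,-0.2,0],[0.5,-0.15,0],[0.3,-0.1,0],[0,0,0]], "angular": [[0,0,0],[0,0,0],[0,0,0],[0,0,0],[0,0,0],[0,0,0],[0,0,0],[0,0,0],[0,0,0],[0,0,0],[0,0,0],[0,0,0]]}}

```text
time_s: 5.22
eef_pos: [0.5472, -0.0079, 0.1239]
tool_rot: [-2.727, -1.554, -0.001]
wrist_force: [0.1, 0.3, -0.8]
width: 0.0567
```

```bash
python3 - <<'E'
from h import *
plan([.554,.0095,.12],59)
s=optics.grab_frame("side");t=optics.grab_frame("top")
cv2.imwrite("pics/g.png",np.hstack([crop(s,250,165,110,110,3,0),crop(t,230,190,130,110,3,0)]))
E
```

```text
t 5.22 tcp [ 0.5472 -0.0079  0.1239] xang 59.35 tilt [-0.001   0.0026 -1.    ] w 0.0567 F [ 0.09  0.3  -0.79] q [ 0.5   0.5  -0.67  1.89  0.39  0.88 -0.9 ]
  turn units z 0.059 shift units [ 0.46  -0.078  0.099]
```

View pics/g.png

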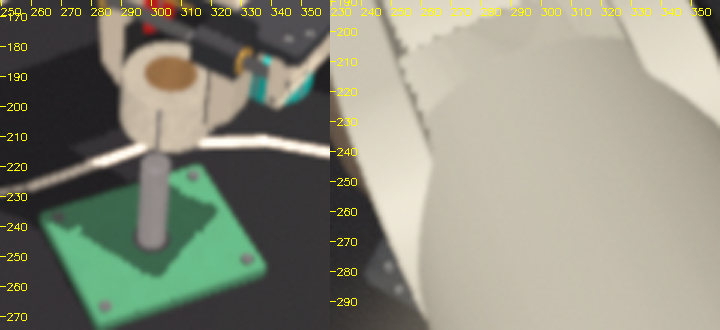

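```bash
python3 - <<'E'
from h import *
print(onz("side",(306.7,188.7),.1451), onz("side",(301.3,218.8),.082),onz("side",(301.3,218.8),.088),onz("top",(281.2,244.8),.082))
E
```

```text
[ 0.54848665 -0.00596874  0.1451    ] [0.55467224 0.00859407 0.082     ] [0.5545614  0.01432013 0.088     ] [0.5545599  0.00866928 0.082     ]
```

Request:
{"method": "send_rows", "body": {"linear": [[0.2,-0.04,0],[0.22,-0.04,0],[0,0,0],[0,0,0],[0,0,0]], "angular": [[0,0,0],[0,0,0],[0,0,0],[0,0,0],[0,0,0]]}}

```text
time_s: 5.73
eef_pos: [0.5535, 0.0029, 0.1247]
tool_rot: [2.734, 1.547, -0.001]
wrist_force: [-0.2, -0.6, -1.4]
width: 0.0564
```

```bash
python3 - <<'E'
from h import *
plan([.554,.0085,.0288],59)
s=optics.grab_frame("side")
cv2.imwrite("pics/i.png",crop(s,255,165,100,80,6,0))
E
```

```text
t 5.73 tcp [0.5535 0.0029 0.1247] xang 58.99 tilt [-2.e-04 -3.e-04 -1.e+00] w 0.0564 F [-0.22 -0.62 -1.37] q [ 0.47  0.51 -0.67  1.88  0.4   0.89 -0.93]
  turn units z -0.002 shift units [ 0.128 -0.062  2.397]
```

View pics/i.png

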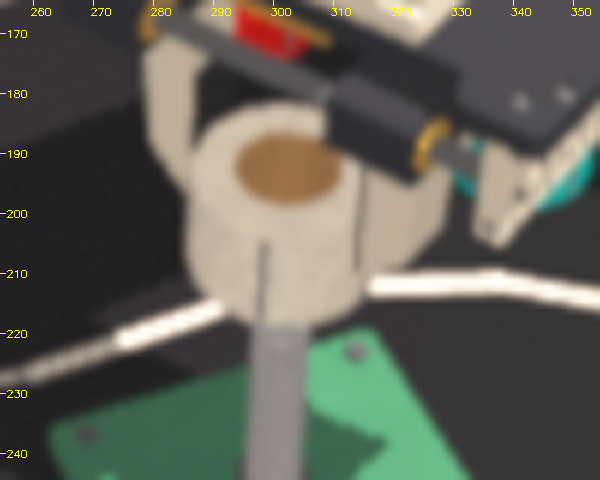

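Request:
{"method": "send_rows", "body": {"linear": [[0.1,-0.05,0],[0.02,-0.01,0.1],[0,0,0.25],[0,0,0.25],[0,0,0.25],[0,0,0.25],[0,0,0.2],[0,0,0.1],[0,0,0],[0,0,0]], "angular": [[0,0,0],[0,0,0],[0,0,0],[0,0,0],[0,0,0],[0,0,0],[0,0,0],[0,0,0],[0,0,0],[0,0,0]]}}

```text
time_s: 6.62
eef_pos: [0.5539, 0.0088, 0.0684]
tool_rot: [-2.734, -1.547, 0.001]
wrist_force: [0.1, 0.3, -1.7]
width: 0.0566
```

```bash
python3 - <<'E'
from h import *
plan([.554,.0085,.0288],59)
s=optics.grab_frame("side")
cv2.imwrite("pics/j.png",crop(s,255,185,100,80,6,0))
E
```

```text
t 6.62 tcp [0.5539 0.0088 0.0684] xang 59.02 tilt [-5.e-04  2.e-04 -1.e+00] w 0.0566 F [ 0.06  0.27 -1.74] q [ 0.42  0.59 -0.62  1.9   0.47  0.79 -1.  ]
  turn units z 0.004 shift units [-0.005  0.006  0.991]
```

View pics/j.png

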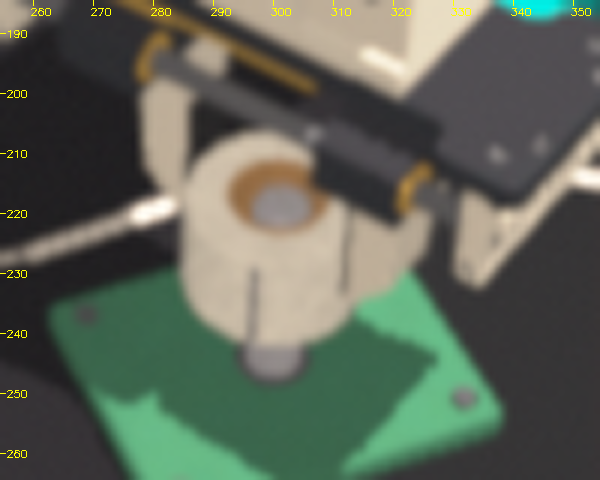

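Request:
{"method": "send_rows", "body": {"linear": [[0,0,0.2],[0,0,0.25],[0,0,0.25],[0,0,0.15],[0,0,0.1],[0,0,0],[0,0,0]], "angular": [[0,0,0],[0,0,0],[0,0,0],[0,0,0],[0,0,0],[0,0,0],[0,0,0]]}}

```text
time_s: 7.25
eef_pos: [0.5539, 0.0088, 0.0304]
tool_rot: [-2.734, -1.547, 0.001]
wrist_force: [-0.1, -0.3, -1.5]
width: 0.057
```

Request:
{"method": "send_rows", "body": {"linear": [[0,0,0.02],[0,0,0.02],[0,0,0.02],[0,0,0]], "angular": [[0,0,0],[0,0,0],[0,0,0],[0,0,0]]}}

```text
time_s: 7.58
eef_pos: [0.5544, 0.0087, 0.0289]
tool_rot: [2.734, 1.547, 0.001]
wrist_force: [-0.3, -0.3, 2.7]
width: 0.0567
```

Request:
{"method": "send_rows", "body": {"linear": [[0,0,0],[0,0,0],[0,0,0],[0,0,0],[0,0,0]], "angular": [[0,0,0],[0,0,0],[0,0,0],[0,0,0],[0,0,0]], "hand": 80}}

```text
time_s: 8.0
eef_pos: [0.554, 0.0086, 0.0283]
tool_rot: [2.734, 1.547, 0.0]
wrist_force: [-0.3, 0.6, 0.4]
width: 0.0794
```

Request:
{"method": "send_rows", "body": {"linear": [[0,0,-0.2],[0,0,-0.3],[0,0,-0.5],[0,0,-0.5],[0,0,-0.5],[0,0,-0.2],[0,0,0]], "angular": [[0,0,0],[0,0,0],[0,0,0],[0,0,0],[0,0,0],[0,0,0],[0,0,0]]}}

```text
time_s: 8.58
eef_pos: [0.556, 0.0088, 0.1193]
tool_rot: [2.732, 1.546, 0.007]
wrist_force: [-0.2, 0.4, -0.2]
width: 0.0794
```

```bash
python3 - <<'E'
from h import *
plan([.5545,.0085,.13],59)
s=optics.grab_frame("side")
cv2.imwrite("pics/k.png",crop(s,255,200,80,80,7,0))
E
```

```text
t 8.58 tcp [0.556  0.0088 0.1193] xang 59.01 tilt [ 5.2e-03 -4.0e-04 -1.0e+00] w 0.0794 F [-0.24  0.37 -0.24] q [ 0.46  0.52 -0.66  1.88  0.41  0.88 -0.95]
  turn units z 0.001 shift units [-0.026 -0.028 -0.268]
```

View pics/k.png

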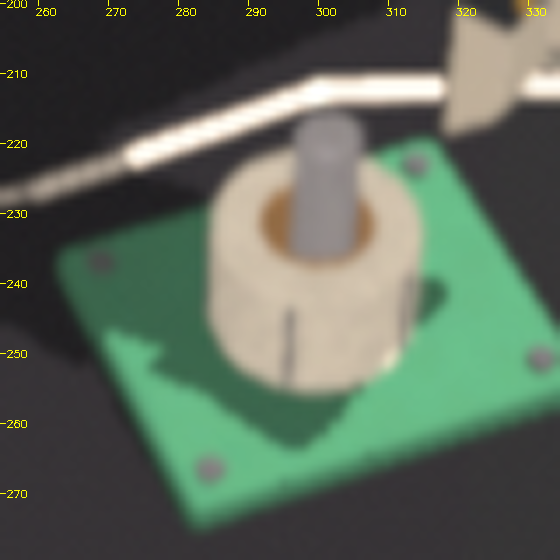

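Request:
{"method": "send_rows", "body": {"linear": [[-0.02,-0.01,0],[0,0,0.1],[0,0,0.1],[0,0,0.1],[0,0,0.1],[0,0,0.1],[0,0,0],[0,0,0],[0,0,0],[0,0,0],[0,0,0],[0,0,0]], "angular": [[0,0,0],[0,0,0],[0,0,0],[0,0,0],[0,0,0],[0,0,0],[0,0,0],[0,0,0],[0,0,0],[0,0,0],[0,0,0],[0,0,0]], "hand": 0, "newtons": 20}}

```text
time_s: 9.63
eef_pos: [0.5535, 0.0081, 0.0966]
tool_rot: [2.734, 1.547, 0.001]
wrist_force: [0.3, 0.1, -1.6]
width: 0.0043
```

```bash
python3 - <<'E'
from h import *
plan([.5545,.0085,.09],59)
s=optics.grab_frame("side")
cv2.imwrite("pics/l.png",crop(s,255,180,80,80,7,0))
E
```

```text
t 9.63 tcp [0.5535 0.0081 0.0966] xang 59.01 tilt [ 6.e-04 -1.e-04 -1.e+00] w 0.0043 F [ 0.31  0.05 -1.56] q [ 0.44  0.55 -0.64  1.89  0.44  0.84 -0.97]
  turn units z 0.001 shift units [0.021 0.017 0.165]
```

View pics/l.png

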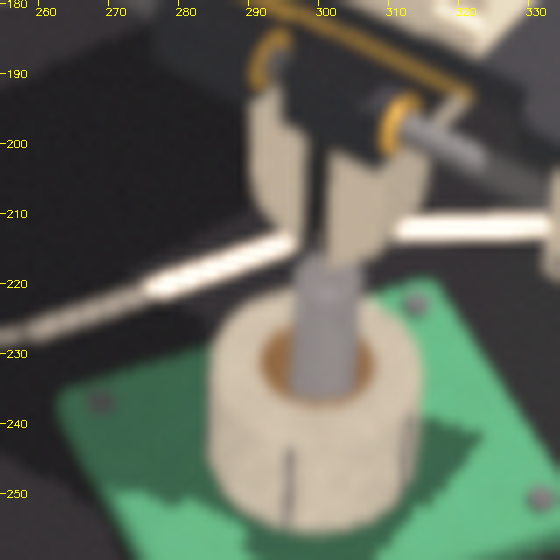

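Request:
{"method": "send_rows", "body": {"linear": [[0,0,0.03],[0,0,0.03],[0,0,0.03],[0,0,0.03],[0,0,0.03],[0,0,0.03],[0,0,0]], "angular": [[0,0,0],[0,0,0],[0,0,0],[0,0,0],[0,0,0],[0,0,0],[0,0,0]]}}

```text
time_s: 10.27
eef_pos: [0.553, 0.0082, 0.0888]
tool_rot: [-2.734, -1.547, 0.001]
wrist_force: [-0.2, -0.4, -0.9]
width: 0.0003
```

Request:
{"method": "send_rows", "body": {"linear": [[0,0,0.02],[0,0,0.02],[0,0,0.02],[0,0,0]], "angular": [[0,0,0],[0,0,0],[0,0,0],[0,0,0]]}}

```text
time_s: 10.6
eef_pos: [0.5532, 0.0081, 0.0866]
tool_rot: [-2.734, -1.547, 0.0]
wrist_force: [0.5, -0.1, -0.1]
width: 0.0005
```

Request:
{"method": "send_rows", "body": {"linear": [[0,0,0.02],[0,0,0.02],[0,0,0.02],[0,0,0]], "angular": [[0,0,0],[0,0,0],[0,0,0],[0,0,0]]}}

```text
time_s: 10.93
eef_pos: [0.5534, 0.0082, 0.0861]
tool_rot: [2.733, 1.547, -0.001]
wrist_force: [-5.7, -0.5, 15.2]
width: 0.0004
```

Request:
{"method": "send_rows", "body": {"linear": [[0,0,0.02],[0,0,0.02],[0,0,0]], "angular": [[0,0,0],[0,0,0],[0,0,0]]}}

```text
time_s: 11.18
eef_pos: [0.5536, 0.0082, 0.086]
tool_rot: [2.732, 1.546, -0.001]
wrist_force: [-10.1, -2.2, 28.9]
width: 0.0004
```

I sent two downward steps in one batch, and the second one took the press on the spindle to about 29 N. That is over the 25 N limit. I'm backing off now and will check whether the spindle is bent.

Request:
{"method": "send_rows", "body": {"linear": [[0,0,-0.1],[0,0,-0.1],[0,0,-0.3],[0,0,-0.5],[0,0,-0.5],[0,0,-0.3],[0,0,0]], "angular": [[0,0,0],[0,0,0],[0,0,0],[0,0,0],[0,0,0],[0,0,0],[0,0,0]]}}

```text
time_s: 11.77
eef_pos: [0.5554, 0.0085, 0.1577]
tool_rot: [2.732, 1.546, 0.007]
wrist_force: [-0.0, 1.3, -0.6]
width: 0.0006
```

```bash
python3 - <<'E'
from h import *
s=optics.grab_frame("side")
cv2.imwrite("pics/m.png",np.hstack([crop(s,260,200,80,80,7,0)]))
for x in (0,1):
  pass
# clip target: grip tab  xang options
plan([.4476,.2600,.15],-2)
plan([.4476,.2600,.15],178)
E
```

```text
t 11.82 tcp [0.5544 0.0081 0.1561] xang 58.99 tilt [ 0.0012 -0.0028 -1.    ] w 0.0002 F [ 0.12 -0.56 -0.96] q [ 0.48  0.47 -0.69  1.85  0.37  0.95 -0.91]
  turn units z 10.165 shift units [-2.888 -6.201  0.132]
t 11.82 tcp [0.5544 0.0081 0.1561] xang 58.99 tilt [-0.0012  0.0028 -1.    ] w 0.0002 F [ 0.12 -0.56 -0.96] q [ 0.48  0.47 -0.69  1.85  0.37  0.95 -0.91]
  turn units z -19.835 shift units [2.888 6.2   0.174]
```

View pics/m.png

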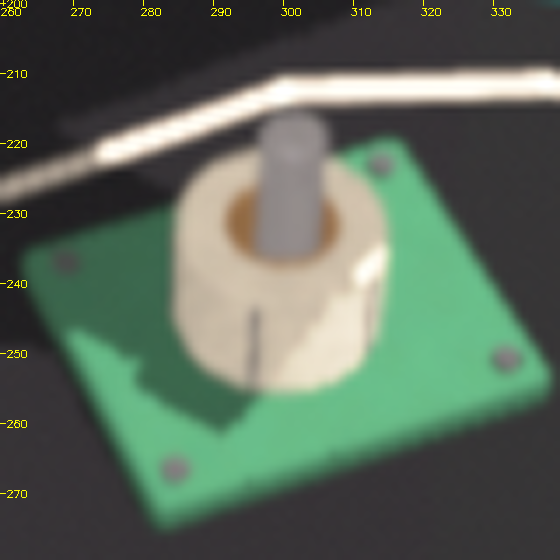

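```bash
python3 - <<'E'
from h import *
np.set_printoptions(precision=4,suppress=True)
sp=onz("side",(301.5,218.6),.0862); ro=onz("side",(300.0,231.3),.050)
print("spindle side",sp,"roll seated side",ro,"tool at release .554 .0086; diff",sp-ro)
print("spindle top",onz("top",(281.2,244.8),.0862))
print("img i roll",onz("side",(302.6,192),.1459),"TCP .5535 .0029")
E
```

```text
spindle side [0.5543 0.0121 0.0862] roll seated side [0.5557 0.0111 0.05  ] tool at release .554 .0086; diff [-0.0014  0.0009  0.0362]
spindle top [0.5541 0.0085 0.0862]
img i roll [0.5552 0.0042 0.1459] TCP .5535 .0029
```

Request:
{"method": "send_rows", "body": {"linear": [[0,0,0],[0,0,0],[0,0,0],[0,0,0],[0,0,0],[0,0,0],[0,0,0],[0,0,0],[0,0,0],[0,0,0]], "angular": [[0,0,-1],[0,0,-1],[0,0,-1],[0,0,-1],[0,0,-1],[0,0,-1],[0,0,-1],[0,0,-1],[0,0,-1],[0,0,-1]], "hand": 34}}

```text
time_s: 12.65
eef_pos: [0.5523, 0.008, 0.1533]
tool_rot: [-1.586, -2.709, 0.001]
wrist_force: [-0.1, -0.7, -1.1]
width: 0.0341
```

Request:
{"method": "send_rows", "body": {"linear": [[0,0,0],[0,0,0],[0,0,0],[0,0,0],[0,0,0],[0,0,0],[0,0,0],[0,0,0],[0,0,0],[0,0,0],[0,0,0]], "angular": [[0,0,-1],[0,0,-1],[0,0,-1],[0,0,-1],[0,0,-1],[0,0,-1],[0,0,-1],[0,0,-1],[0,0,-1],[0,0,-0.8],[0,0,0]]}}

```text
time_s: 13.57
eef_pos: [0.5524, 0.008, 0.1532]
tool_rot: [-0.055, -3.139, -0.002]
wrist_force: [0.3, -0.4, -0.4]
width: 0.0341
```

```bash
python3 - <<'E'
from h import *
plan([.4476,.2600,.10],178)
E
```

```text
t 13.57 tcp [0.5524 0.008  0.1532] xang 177.97 tilt [-0.0023  0.001  -1.    ] w 0.0341 F [ 0.28 -0.38 -0.4 ] q [ 0.78  0.68 -1.15  1.85  0.7   1.1   0.89]
  turn units z -0.004 shift units [2.834 6.203 1.342]
```

Request:
{"method": "send_rows", "body": {"linear": [[0.15,0.3,0],[0.25,0.55,0],[0.3,0.65,0],[0.35,0.75,0.1],[0.35,0.75,0.2],[0.35,0.75,0.2],[0.35,0.75,0.2],[0.3,0.65,0.2],[0.25,0.55,0.2],[0.15,0.35,0.2],[0.03,0.15,0],[0,0,0]], "angular": [[0,0,0],[0,0,0],[0,0,0],[0,0,0],[0,0,0],[0,0,0],[0,0,0],[0,0,0],[0,0,0],[0,0,0],[0,0,0],[0,0,0]]}}

```text
time_s: 14.57
eef_pos: [0.4479, 0.2624, 0.1027]
tool_rot: [-0.056, -3.14, -0.001]
wrist_force: [0.0, 0.1, -0.5]
width: 0.0342
```

```bash
python3 - <<'E'
from h import *
plan([.4476,.2600,.0135],178)
s=optics.grab_frame("side");t=optics.grab_frame("top")
cv2.imwrite("pics/n.png",np.hstack([crop(s,290,300,100,110,4,0),crop(t,110,240,90,110,4,0)]))
e=ctrl.get_obs()["eef_pos"];print(proj("side",e),proj("top",e))
E
```

```text
t 14.57 tcp [0.4479 0.2624 0.1027] xang 177.95 tilt [-8.e-04  5.e-04 -1.e+00] w 0.0342 F [ 0.02  0.15 -0.47] q [ 0.25  0.68 -1.09  1.96  0.74  0.97  0.33]
  turn units z -0.009 shift units [ 0.004 -0.061  2.229]
[[364.04289226 340.77964848]] [[145.86584842 303.4704026 ]]
```

View pics/n.png

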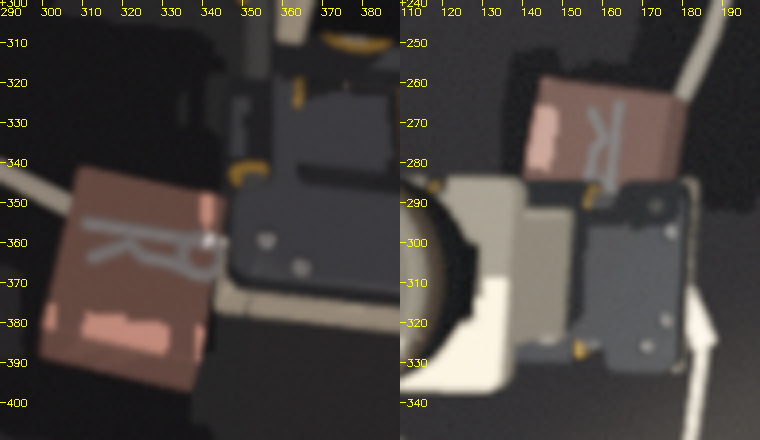

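Request:
{"method": "send_rows", "body": {"linear": [[0,-0.07,0.1],[0,0,0.25],[0,0,0.3],[0,0,0.3],[0,0,0.3],[0,0,0.3],[0,0,0.25],[0,0,0.2],[0,0,0.1],[0,0,0.08],[0,0,0],[0,0,0]], "angular": [[0,0,0],[0,0,0],[0,0,0],[0,0,0],[0,0,0],[0,0,0],[0,0,0],[0,0,0],[0,0,0],[0,0,0],[0,0,0],[0,0,0]]}}

```text
time_s: 15.67
eef_pos: [0.4496, 0.2578, 0.0157]
tool_rot: [0.06, 3.141, 0.0]
wrist_force: [-0.2, 1.3, -0.2]
width: 0.034
```

```bash
python3 - <<'E'
from h import *
plan([.4476,.2595,.0135],178)
s=optics.grab_frame("side");t=optics.grab_frame("top")
cv2.imwrite("pics/o.png",np.hstack([crop(s,290,320,100,100,4,0),crop(t,110,240,90,100,4,0)]))
E
```

```text
t 15.67 tcp [0.4496 0.2578 0.0157] xang 177.83 tilt [ 4.e-04  3.e-04 -1.e+00] w 0.034 F [-0.24  1.28 -0.16] q [ 0.16  0.79 -0.95  2.    0.89  0.84  0.22]
  turn units z -0.029 shift units [0.052 0.04  0.056]
```

View pics/o.png

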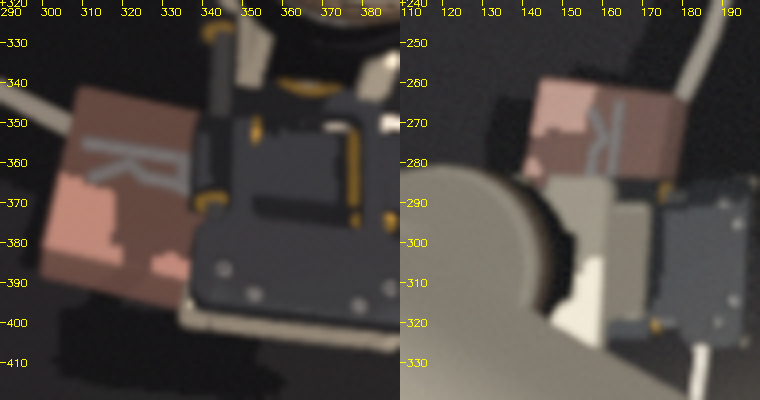

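Request:
{"method": "send_rows", "body": {"linear": [[0.05,0.03,0.05],[0,0,0],[0,0,0],[0,0,0],[0,0,0],[0,0,0],[0,0,0],[0,0,0],[0,0,0],[0,0,0]], "angular": [[0,0,0],[0,0,0],[0,0,0],[0,0,0],[0,0,0],[0,0,0],[0,0,0],[0,0,0],[0,0,0],[0,0,0]], "hand": 4, "newtons": 35}}

```text
time_s: 16.6
eef_pos: [0.4476, 0.2589, 0.0136]
tool_rot: [0.06, 3.141, 0.0]
wrist_force: [-0.2, -0.5, 1.0]
width: 0.0096
```

```bash
python3 - <<'E'
from h import *
plan([.4476,.2595,.0135],178)
s=optics.grab_frame("side");t=optics.grab_frame("top")
plan([.4476,.2595,.0135],178)
cv2.imwrite("pics/p.png",np.hstack([crop(s,290,320,100,100,4,0),crop(t,110,240,90,100,4,0)]))
E
```

```text
t 16.6 tcp [0.4476 0.2589 0.0136] xang 177.81 tilt [ 1.e-04  1.e-04 -1.e+00] w 0.0096 F [-0.16 -0.52  0.97] q [ 0.15  0.79 -0.94  2.    0.9   0.83  0.22]
  turn units z -0.031 shift units [0.001 0.016 0.003]
t 16.7 tcp [0.4476 0.2589 0.0136] xang 177.81 tilt [ 2.e-04  1.e-04 -1.e+00] w 0.0097 F [0.24 0.3  2.1 ] q [ 0.15  0.79 -0.94  2.    0.9   0.83  0.22]
  turn units z -0.031 shift units [0.001 0.016 0.003]
```

View pics/p.png

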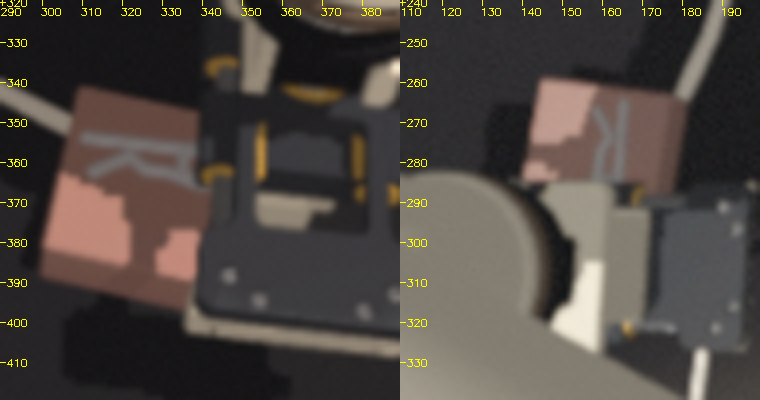

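Request:
{"method": "send_rows", "body": {"linear": [[0,0,-0.1],[0,0,-0.2],[0,0,-0.4],[0,0,-0.5],[0,0,-0.5],[0,0,-0.5],[0,0,-0.4],[0,0,-0.2],[0,0,0]], "angular": [[0,0,0],[0,0,0],[0,0,0],[0,0,-0.8],[0,0,-0.9],[0,0,-0.9],[0,0,-0.9],[0,0,-0.9],[0,0,-0.73]]}}

```text
time_s: 17.45
eef_pos: [0.4486, 0.2594, 0.1281]
tool_rot: [-0.782, 3.039, 0.001]
wrist_force: [-0.0, 1.2, -1.5]
width: 0.0094
```

```bash
python3 - <<'E'
from h import *
plan([.4664,-.0335,.12],208.6)
s=optics.grab_frame("side");t=optics.grab_frame("top")
cv2.imwrite("pics/q.png",np.hstack([crop(s,290,300,100,110,4,0),crop(t,80,210,100,110,4,0)]))
e=ctrl.get_obs();p=e["eef_pos"]+R.from_rotvec(e["tool_rot"]).apply([-.076,0,-.0189]);print(p)
E
```

```text
t 17.45 tcp [0.4486 0.2594 0.1281] xang -151.15 tilt [ 0.0032  0.0012 -1.    ] w 0.0094 F [-0.01  1.24 -1.47] q [ 0.34  0.72 -1.23  1.95  0.8   1.07  0.82]
  turn units z 0.042 shift units [ 3.116 -6.642  0.196]
[0.51451219 0.29506597 0.14525161]
```

View pics/q.png

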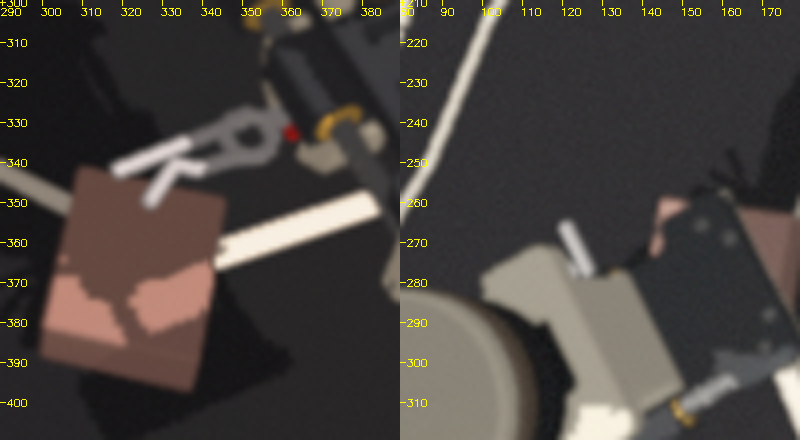

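```bash
python3 - <<'E'
from h import *
e=ctrl.get_obs();Q=R.from_rotvec(e["tool_rot"])
# clip y (left) = tool? 
M=Q.as_matrix();print(M.round(3))
for dy in(.004,-.004):
  p=e["eef_pos"]+Q.apply([-.076,dy,-.0189]);print(p.round(4),proj("side",p),proj("top",p))
print(onz("side",(318.3,342.3),.147))
E
```

```text
[[-0.878 -0.479  0.001]
 [-0.479  0.878  0.   ]
 [-0.001  0.    -1.   ]]
[0.5126 0.2986 0.1453] [[321.49049361 347.72145332]] [[116.57116577 268.74387078]]
[0.5164 0.2916 0.1453] [[318.76884457 342.62921013]] [[120.58824009 266.47955059]]
[0.51714905 0.29207715 0.147     ]
```

Request:
{"method": "send_rows", "body": {"linear": [[0.15,-0.3,0],[0.25,-0.5,0],[0.3,-0.7,0],[0.35,-0.75,0],[0.35,-0.75,0],[0.35,-0.75,0],[0.35,-0.75,0],[0.35,-0.75,0],[0.3,-0.65,0],[0.2,-0.45,0],[0.1,-0.2,0],[0,0,0]], "angular": [[0,0,0],[0,0,0],[0,0,0],[0,0,0],[0,0,0],[0,0,0],[0,0,0],[0,0,0],[0,0,0],[0,0,0],[0,0,0],[0,0,0]]}}

```text
time_s: 18.55
eef_pos: [0.4656, -0.0319, 0.1252]
tool_rot: [0.766, -3.045, 0.0]
wrist_force: [0.3, -0.6, -0.1]
width: 0.0096
```

```bash
python3 - <<'E'
from h import *
plan([.4664,-.0335,.0573],208.6)
E
```

```text
t 18.55 tcp [ 0.4656 -0.0319  0.1252] xang -151.75 tilt [-1.1e-03 -5.0e-04 -1.0e+00] w 0.0096 F [ 0.3  -0.6  -0.09] q [ 1.03  0.71 -1.33  2.07  0.82  1.05  1.35]
  turn units z -0.058 shift units [-1.000e-03 -4.600e-02  1.696e+00]
```

Request:
{"method": "send_rows", "body": {"linear": [[0,-0.04,0.1],[0,0,0.2],[0,0,0.25],[0,0,0.25],[0,0,0.25],[0,0,0.25],[0,0,0.2],[0,0,0.1],[0,0,0],[0,0,0],[0,0,0]], "angular": [[0,0,-0.05],[0,0,0],[0,0,0],[0,0,0],[0,0,0],[0,0,0],[0,0,0],[0,0,0],[0,0,0],[0,0,0],[0,0,0]]}}

```text
time_s: 19.47
eef_pos: [0.4669, -0.0309, 0.0619]
tool_rot: [-0.784, 3.042, -0.0]
wrist_force: [-0.1, -0.5, -0.5]
width: 0.0099
```

```bash
python3 - <<'E'
from h import *
plan([.4664,-.0335,.0573],208.6)
s=optics.grab_frame("side");t=optics.grab_frame("top")
cv2.imwrite("pics/r.png",np.hstack([crop(s,280,190,70,75,8,0)]))
cv2.imwrite("pics/r2.png",np.hstack([crop(t,240,205,120,100,5,0)]))
plan([.4664,-.0335,.0573],208.6)
e=ctrl.get_obs();Q=R.from_rotvec(e["tool_rot"])
p=e["eef_pos"]+Q.apply([-.076,-.004,-.0189]);print("tip",p.round(4),proj("side",p),proj("top",p))
E
```

```text
t 19.47 tcp [ 0.4669 -0.0309  0.0619] xang -151.11 tilt [ 7.e-04  1.e-04 -1.e+00] w 0.0099 F [-0.12 -0.48 -0.54] q [ 0.95  0.79 -1.21  2.1   0.94  0.96  1.27]
  turn units z 0.049 shift units [ 0.043 -0.05   0.114]
t 19.57 tcp [ 0.467  -0.0311  0.062 ] xang -151.13 tilt [ 9.e-04 -1.e-04 -1.e+00] w 0.0095 F [ 0.23 -0.5  -1.11] q [ 0.95  0.79 -1.21  2.1   0.94  0.96  1.27]
  turn units z 0.046 shift units [ 0.041 -0.045  0.117]
tip [0.5355 0.0021 0.0809] [[311.76664644 217.43051987]] [[284.85520088 254.72334427]]
```

View pics/r.png

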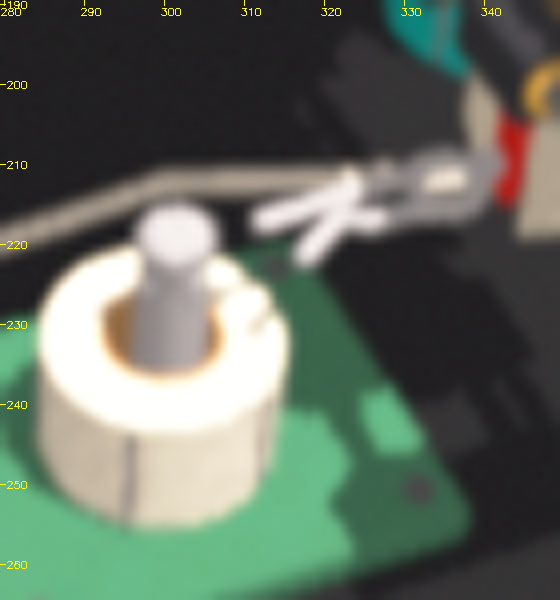

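View pics/r2.png

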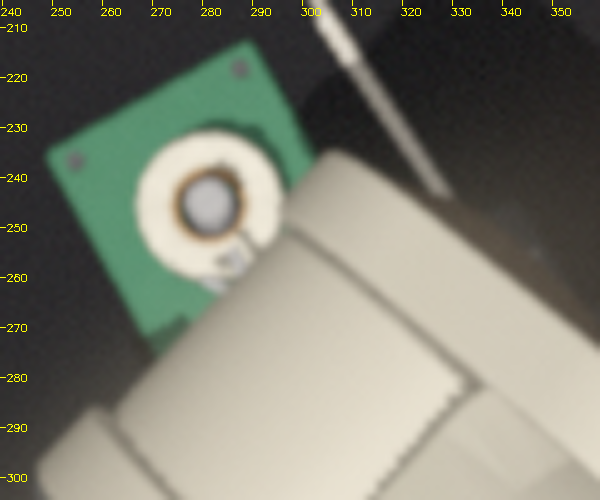

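```bash
python3 - <<'E'
from h import *
np.set_printoptions(precision=4,suppress=True)
print("tip",tri((311.2,217.3),(285,254.6)))
s=cv2.imread("pics/m.png")
print("roll ctr",onz("side",(300,231.3),.05),onz("top",(281.7,245.5),.05),tri((300,231.3),(281.7,245.5)))
print("spindle",tri((301.6,218.8),(281.4,245)))
s=optics.grab_frame("side");t=optics.grab_frame("top")
cv2.imwrite("pics/s.png",np.hstack([crop(s,292,205,25,40,16,0),crop(t,262,225,40,40,16,0)[:, :]]))
np.save("s.npy",s);np.save("t.npy",t)
E
```

```text
tip (array([0.5361, 0.0018, 0.0808]), np.float64(0.0008300996293035438))
roll ctr [0.5557 0.0111 0.05  ] [0.5563 0.0089 0.05  ] (array([0.5561, 0.0091, 0.0478]), np.float64(0.0007937250423325782))
spindle (array([0.5542, 0.0083, 0.0818]), np.float64(6.782383567659366e-05))
```

View pics/s.png

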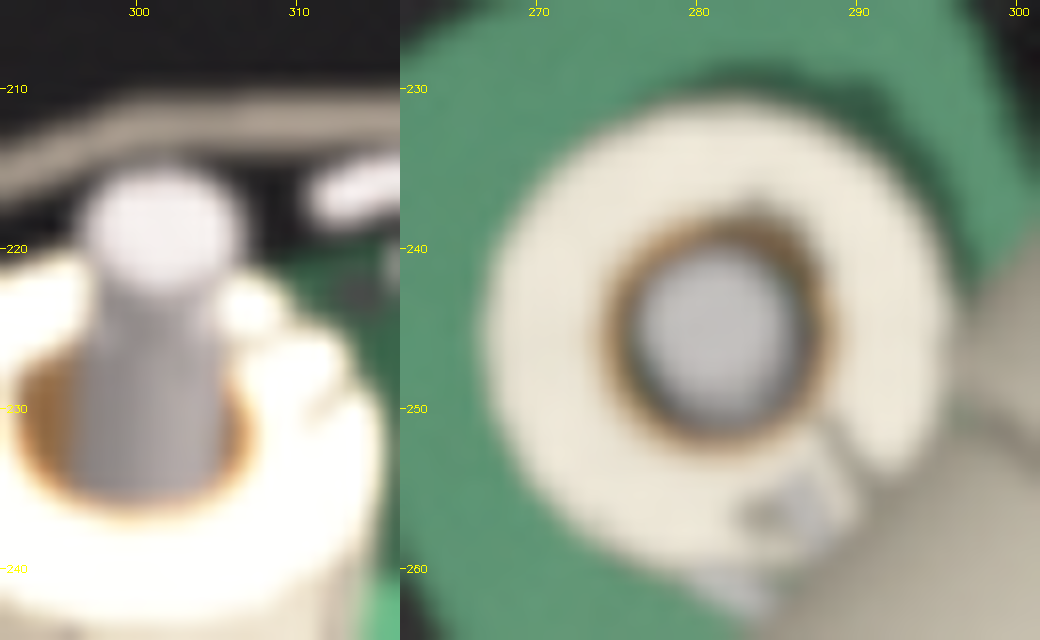

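Request:
{"method": "send_rows", "body": {"linear": [[0,0.01,0.05],[0,0,0.07],[0,0,0],[0,0,0],[0,0,0]], "angular": [[0,0,0.1],[0,0,0],[0,0,0],[0,0,0],[0,0,0]]}}

```text
time_s: 20.08
eef_pos: [0.4663, -0.0307, 0.0567]
tool_rot: [0.768, -3.046, -0.0]
wrist_force: [-0.7, -0.1, -0.0]
width: 0.0098
```

```bash
cat >> h.py <<'E'
u=np.array([np.cos(np.radians(28.3)),np.sin(np.radians(28.3))]);n=np.array([-u[1],u[0]]);S=np.array([.5535,.0095])
def rel():
    e=ctrl.get_obs();Q=R.from_rotvec(e["tool_rot"]);M=Q.as_matrix()
    c=e["eef_pos"]+Q.apply([-.046,-.004,-.0189])
    d=c[:2]-S
    F=e["wrist_force"]
    print("t %.2f clip origin along %.2f lat %.2f z %.2f mm | yaw %.2f  pitch(clip x down) %.2f roll %.2f | F along %.1f lat %.1f z %.1f w %.2f"%(e["time_s"],d@u*1e3,d@n*1e3,c[2]*1e3,np.degrees(np.arctan2(M[1,0],M[0,0]))+180,np.degrees(M[2,0]),np.degrees(M[2,1]),F[:2]@u,F[:2]@n,F[2],e["width"]*1e3),"mom",e["moment"].round(2))
E
python3 - <<'E'
from h import *
rel()
s=optics.grab_frame("side")
rel()
cv2.imwrite("pics/v.png",crop(s,290,200,50,40,16,0))
P=[np.r_[S+n*l,z] for l in(0,.002) for z in(.0862,.0762)]
print(proj("side",np.array(P)).round(1))
E
```

```text
t 20.08 clip origin along -49.79 lat 1.95 z 75.58 mm | yaw 28.30  pitch(clip x down) 0.00 roll 0.01 | F along -0.6 lat 0.3 z -0.0 w 9.78 mom [ 0.18 -0.12 -0.  ]
t 20.13 clip origin along -49.74 lat 1.94 z 75.62 mm | yaw 28.30  pitch(clip x down) -0.00 roll 0.00 | F along 0.0 lat 0.5 z -0.7 w 9.85 mom [ 0.14 -0.11 -0.05]
[[302.  217.6]
 [301.8 221.3]
 [302.4 218.4]
 [302.2 222.1]]
```

View pics/v.png

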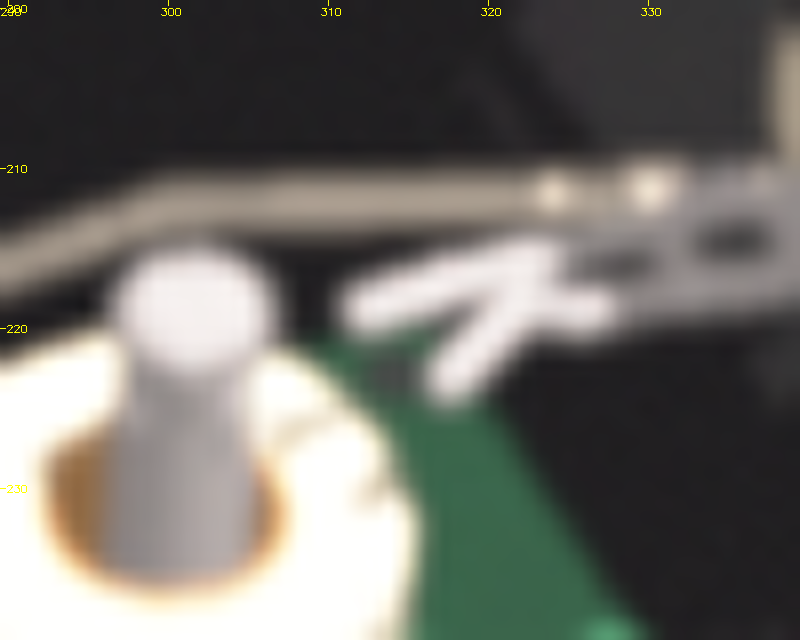

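Request:
{"method": "send_rows", "body": {"linear": [[-0.05,0,-0.015],[-0.1,0,0],[-0.05,0,0],[0,0,0],[0,0,0]], "angular": [[0,0,0],[0,0,0],[0,0,0],[0,0,0],[0,0,0]]}}

```text
time_s: 20.55
eef_pos: [0.4737, -0.0267, 0.0574]
tool_rot: [-0.768, 3.046, 0.0]
wrist_force: [-0.1, -0.7, 0.4]
width: 0.0101
```

```bash
python3 - <<'E'
from h import *
rel()
s=optics.grab_frame("side")
rel()
cv2.imwrite("pics/w.png",crop(s,290,200,50,40,16,0))
E
```

```text
t 20.55 clip origin along -41.44 lat 1.99 z 76.29 mm | yaw 28.31  pitch(clip x down) -0.01 roll 0.00 | F along -0.4 lat -0.6 z 0.4 w 10.11 mom [ 0.1  -0.11  0.04]
t 20.60 clip origin along -41.67 lat 2.01 z 76.22 mm | yaw 28.31  pitch(clip x down) 0.00 roll 0.00 | F along -0.5 lat 0.9 z -0.9 w 9.82 mom [ 0.12 -0.11 -0.04]
```

View pics/w.png

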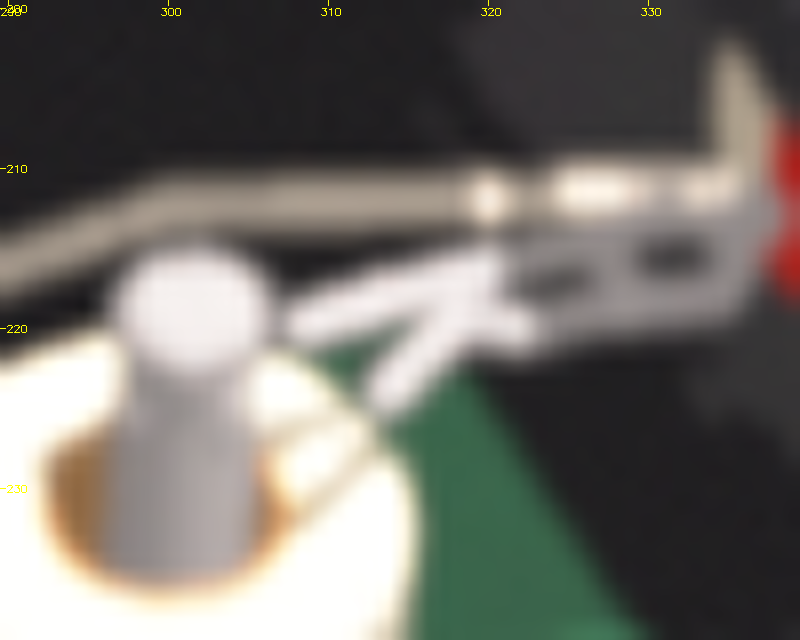

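Request:
{"method": "send_rows", "body": {"linear": [[-0.03,0,0],[-0.03,0,0],[-0.02,0,0],[0,0,0]], "angular": [[0,0,0],[0,0,0],[0,0,0],[0,0,0]]}}

```text
time_s: 20.93
eef_pos: [0.4765, -0.0253, 0.0574]
tool_rot: [-0.768, 3.046, 0.0]
wrist_force: [-0.1, -0.1, -0.4]
width: 0.0095
```

```bash
python3 -c "
from h import *
rel()"
```

```text
t 20.93 clip origin along -38.35 lat 1.87 z 76.27 mm | yaw 28.29  pitch(clip x down) -0.01 roll 0.00 | F along -0.1 lat -0.0 z -0.4 w 9.52 mom [ 0.19 -0.1  -0.02]
```

Tip nominally at −8.3 mm with no force so far. I'm continuing in small steps, one call at a time.

Request:
{"method": "send_rows", "body": {"linear": [[-0.02,0,0],[-0.02,0,0],[0,0,0]], "angular": [[0,0,0],[0,0,0],[0,0,0]]}}

```text
time_s: 21.18
eef_pos: [0.4778, -0.0245, 0.0574]
tool_rot: [-0.768, 3.046, 0.0]
wrist_force: [0.2, -0.0, -1.4]
width: 0.0099
```

```bash
python3 -c "
from h import *
rel()"
```

```text
t 21.18 clip origin along -36.78 lat 1.89 z 76.27 mm | yaw 28.29  pitch(clip x down) -0.01 roll -0.00 | F along 0.2 lat -0.1 z -1.4 w 9.91 mom [ 0.1  -0.09 -0.01]
```

Request:
{"method": "send_rows", "body": {"linear": [[-0.03,0,0],[-0.02,0,0],[0,0,0]], "angular": [[0,0,0],[0,0,0],[0,0,0]]}}

```text
time_s: 21.43
eef_pos: [0.4797, -0.0236, 0.0574]
tool_rot: [-0.768, 3.046, 0.0]
wrist_force: [0.2, -0.3, -0.2]
width: 0.0097
```

```bash
python3 -c "
from h import *
rel()
s=optics.grab_frame('side')
cv2.imwrite('pics/x.png',crop(s,290,200,50,40,16,0))"
```

```text
t 21.43 clip origin along -34.72 lat 1.82 z 76.28 mm | yaw 28.29  pitch(clip x down) -0.02 roll -0.00 | F along 0.1 lat -0.4 z -0.2 w 9.74 mom [ 0.11 -0.13 -0.01]
```

View pics/x.png

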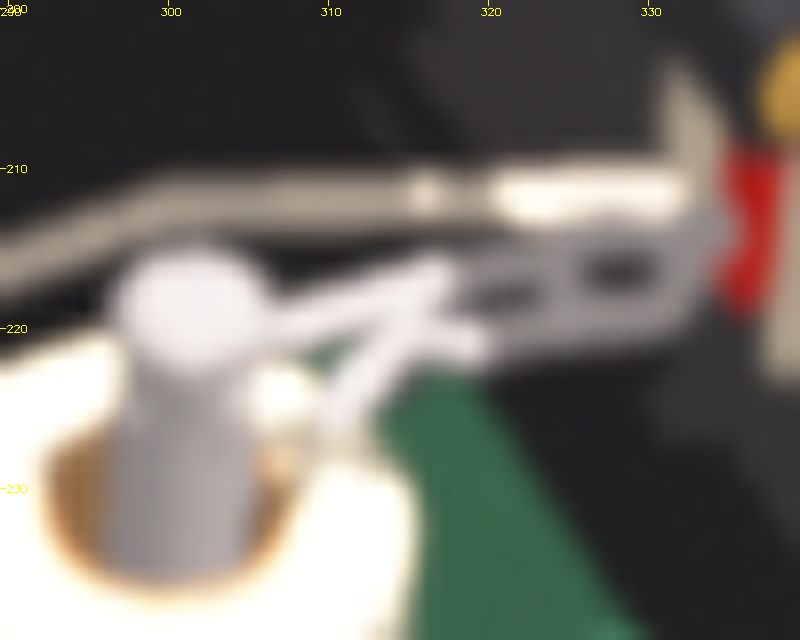

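Request:
{"method": "send_rows", "body": {"linear": [[-0.03,0,0],[-0.03,0,0],[0,0,0]], "angular": [[0,0,0],[0,0,0],[0,0,0]]}}

```text
time_s: 21.73
eef_pos: [0.4818, -0.0225, 0.0574]
tool_rot: [-0.768, 3.046, -0.0]
wrist_force: [0.5, -0.7, -1.1]
width: 0.0096
```

```bash
python3 -c "
from h import *
rel()"
```

```text
t 21.73 clip origin along -32.31 lat 1.81 z 76.30 mm | yaw 28.29  pitch(clip x down) -0.01 roll -0.01 | F along 0.2 lat -0.9 z -1.1 w 9.63 mom [ 0.04 -0.17 -0.06]
```

Request:
{"method": "send_rows", "body": {"linear": [[-0.03,0,0],[-0.03,0,0],[0,0,0]], "angular": [[0,0,0],[0,0,0],[0,0,0]]}}

```text
time_s: 21.98
eef_pos: [0.484, -0.0213, 0.0574]
tool_rot: [-0.768, 3.046, -0.0]
wrist_force: [0.5, -0.2, -0.9]
width: 0.01
```

```bash
python3 -c "
from h import *
rel()"
```

```text
t 21.98 clip origin along -29.85 lat 1.81 z 76.30 mm | yaw 28.29  pitch(clip x down) -0.02 roll -0.01 | F along 0.4 lat -0.4 z -0.9 w 9.99 mom [ 0.04 -0.16 -0.06]
```

Request:
{"method": "send_rows", "body": {"linear": [[-0.04,0,0],[-0.04,0,0],[-0.02,0,0],[0,0,0]], "angular": [[0,0,0],[0,0,0],[0,0,0],[0,0,0]]}}

```text
time_s: 22.32
eef_pos: [0.4875, -0.0194, 0.0574]
tool_rot: [-0.768, 3.046, -0.0]
wrist_force: [1.1, -0.8, -0.7]
width: 0.0103
```

```bash
python3 -c "
from h import *
rel()"
```

```text
t 22.32 clip origin along -25.84 lat 1.84 z 76.29 mm | yaw 28.30  pitch(clip x down) -0.02 roll -0.01 | F along 0.6 lat -1.2 z -0.7 w 10.33 mom [-0.   -0.28 -0.04]
```

Request:
{"method": "send_rows", "body": {"linear": [[-0.04,0,0],[-0.04,0,0],[-0.03,0,0],[0,0,0]], "angular": [[0,0,0],[0,0,0],[0,0,0],[0,0,0]]}}

```text
time_s: 22.65
eef_pos: [0.4914, -0.0173, 0.0574]
tool_rot: [-0.768, 3.046, -0.0]
wrist_force: [1.3, -0.6, -1.0]
width: 0.0097
```

```bash
python3 -c "
from h import *
rel()
s=optics.grab_frame('side')
cv2.imwrite('pics/y.png',crop(s,285,200,50,40,16,0))"
```

```text
t 22.65 clip origin along -21.43 lat 1.85 z 76.29 mm | yaw 28.30  pitch(clip x down) -0.02 roll -0.00 | F along 0.8 lat -1.2 z -1.0 w 9.71 mom [-0.06 -0.26 -0.08]
```

View pics/y.png

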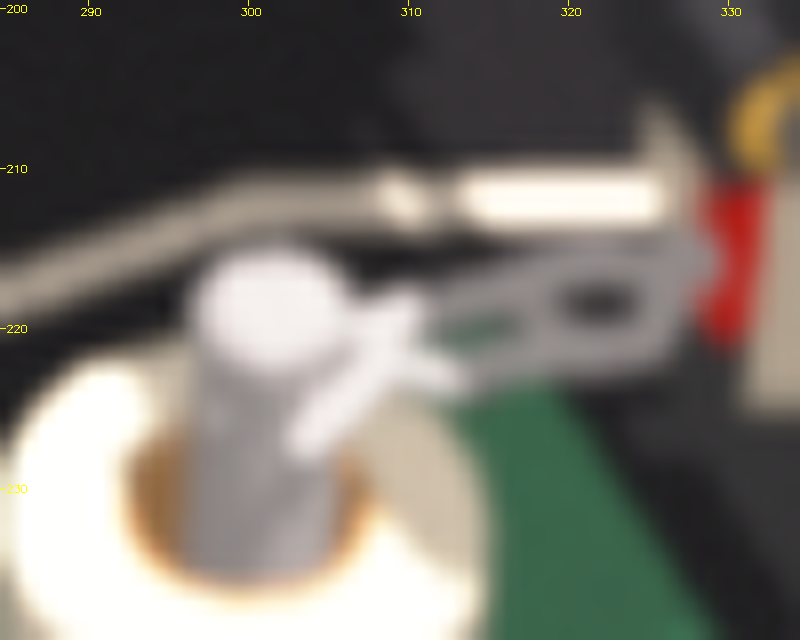

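Request:
{"method": "send_rows", "body": {"linear": [[-0.03,0,0],[-0.03,0,0],[-0.03,0,0],[0,0,0]], "angular": [[0,0,0],[0,0,0],[0,0,0],[0,0,0]]}}

```text
time_s: 23.03
eef_pos: [0.4937, -0.016, 0.0571]
tool_rot: [0.767, -3.045, 0.0]
wrist_force: [-1.4, -1.1, -0.6]
width: 0.0102
```

```bash
python3 -c "
from h import *
rel()"
```

```text
t 23.03 clip origin along -18.66 lat 1.91 z 75.91 mm | yaw 28.29  pitch(clip x down) 0.07 roll 0.00 | F along -1.8 lat -0.3 z -0.6 w 10.20 mom [-0.29  0.25 -0.11]
```

Request:
{"method": "send_rows", "body": {"linear": [[-0.03,0,0],[-0.03,0,0],[-0.03,0,0],[0,0,0]], "angular": [[0,0,0],[0,0,0],[0,0,0],[0,0,0]]}}

```text
time_s: 23.37
eef_pos: [0.4964, -0.0144, 0.0569]
tool_rot: [0.767, -3.044, 0.001]
wrist_force: [-3.9, -3.5, -1.4]
width: 0.0096
```

```bash
python3 -c "
from h import *
rel()"
```

```text
t 23.37 clip origin along -15.56 lat 1.97 z 75.68 mm | yaw 28.28  pitch(clip x down) 0.13 roll 0.01 | F along -5.0 lat -1.2 z -1.4 w 9.63 mom [-0.53  0.73 -0.07]
```

Request:
{"method": "send_rows", "body": {"linear": [[-0.03,0,0],[-0.03,0,0],[0,0,0]], "angular": [[0,0,0],[0,0,0],[0,0,0]]}}

```text
time_s: 23.62
eef_pos: [0.4987, -0.0132, 0.0569]
tool_rot: [0.767, -3.045, 0.0]
wrist_force: [-3.2, -2.5, -1.6]
width: 0.01
```

```bash
python3 -c "
from h import *
rel()"
```

```text
t 23.62 clip origin along -12.96 lat 1.99 z 75.76 mm | yaw 28.29  pitch(clip x down) 0.10 roll 0.01 | F along -4.0 lat -0.6 z -1.6 w 9.98 mom [-0.47  0.67 -0.11]
```

Request:
{"method": "send_rows", "body": {"linear": [[-0.03,0,0],[-0.03,0,0],[0,0,0]], "angular": [[0,0,0],[0,0,0],[0,0,0]]}}

```text
time_s: 23.87
eef_pos: [0.5023, -0.0113, 0.0575]
tool_rot: [-0.768, 3.045, 0.001]
wrist_force: [0.0, -1.2, -2.0]
width: 0.0096
```

```bash
python3 -c "
from h import *
rel()"
```

```text
t 23.87 clip origin along -8.96 lat 1.96 z 76.44 mm | yaw 28.31  pitch(clip x down) -0.09 roll 0.01 | F along -0.5 lat -1.0 z -2.0 w 9.62 mom [-0.16  0.17 -0.03]
```

Request:
{"method": "send_rows", "body": {"linear": [[-0.03,0,0],[-0.03,0,0],[-0.02,0,0],[0,0,0]], "angular": [[0,0,0],[0,0,0],[0,0,0],[0,0,0]]}}

```text
time_s: 24.2
eef_pos: [0.506, -0.0094, 0.0578]
tool_rot: [-0.768, 3.043, 0.001]
wrist_force: [2.4, 0.4, -2.4]
width: 0.0095
```

```bash
python3 -c "
from h import *
rel()"
```

```text
t 24.20 clip origin along -4.83 lat 1.88 z 76.89 mm | yaw 28.32  pitch(clip x down) -0.19 roll -0.01 | F along 2.3 lat -0.7 z -2.4 w 9.52 mom [ 0.12 -0.46  0.02]
```

Request:
{"method": "send_rows", "body": {"linear": [[-0.02,0,0],[-0.02,0,0],[-0.01,0,0],[0,0,0]], "angular": [[0,0,0],[0,0,0],[0,0,0],[0,0,0]]}}

```text
time_s: 24.53
eef_pos: [0.5068, -0.009, 0.0576]
tool_rot: [-0.768, 3.045, 0.0]
wrist_force: [0.5, -0.9, -0.3]
width: 0.0097
```

```bash
python3 -c "
from h import *
rel()"
```

```text
t 24.53 clip origin along -3.90 lat 1.88 z 76.57 mm | yaw 28.30  pitch(clip x down) -0.07 roll -0.01 | F along -0.0 lat -1.0 z -0.3 w 9.69 mom [ 0.04 -0.38 -0.06]
```

Request:
{"method": "send_rows", "body": {"linear": [[-0.02,0,0],[0,0,0],[0,0,0]], "angular": [[0,0,0],[0,0,0],[0,0,0]]}}

```text
time_s: 24.78
eef_pos: [0.5074, -0.0086, 0.0575]
tool_rot: [-0.768, 3.045, 0.0]
wrist_force: [2.5, 0.5, -0.9]
width: 0.0101
```

```bash
python3 -c "
from h import *
rel()
s=optics.grab_frame('side');rel()
t=optics.grab_frame('top')
cv2.imwrite('pics/z.png',crop(s,275,200,50,40,16,0));cv2.imwrite('pics/z2.png',crop(t,250,215,60,60,9,0))"
```

```text
t 24.78 clip origin along -3.20 lat 1.87 z 76.42 mm | yaw 28.30  pitch(clip x down) -0.07 roll -0.00 | F along 2.4 lat -0.8 z -0.9 w 10.10 mom [ 0.1  -0.53 -0.01]
t 24.83 clip origin along -3.20 lat 1.85 z 76.41 mm | yaw 28.29  pitch(clip x down) -0.07 roll 0.00 | F along 2.0 lat -0.7 z -1.0 w 9.74 mom [ 0.13 -0.58 -0.01]
```

View pics/z.png

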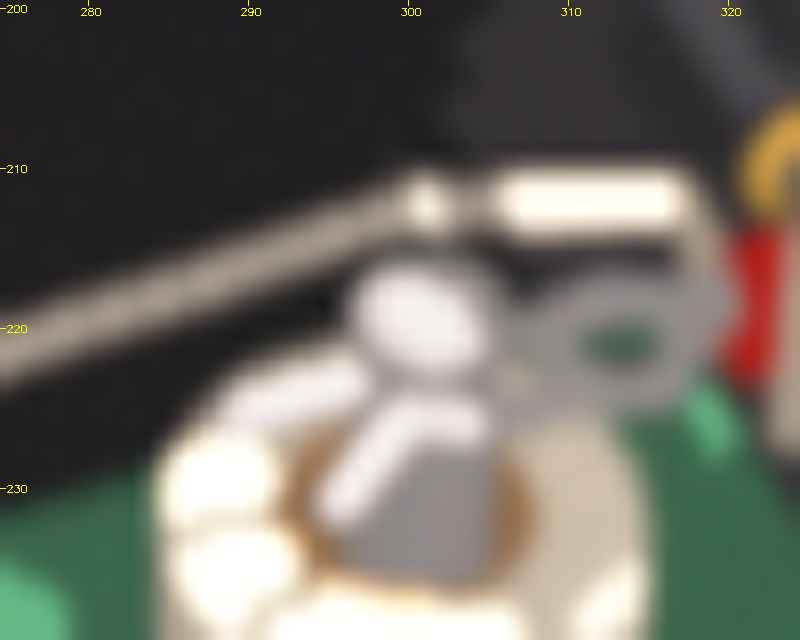

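View pics/z2.png

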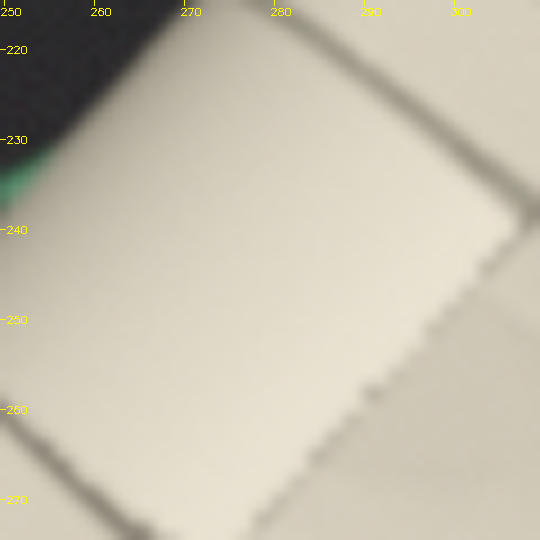

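Request:
{"method": "send_rows", "body": {"linear": [[-0.02,0,0],[-0.02,0,0],[0,0,0]], "angular": [[0,0,0],[0,0,0],[0,0,0]]}}

```text
time_s: 25.13
eef_pos: [0.5082, -0.0082, 0.0572]
tool_rot: [0.768, -3.046, 0.0]
wrist_force: [1.5, -0.0, -0.7]
width: 0.0096
```

```bash
python3 -c "
from h import *
rel()"
```

```text
t 25.13 clip origin along -2.27 lat 1.85 z 76.13 mm | yaw 28.29  pitch(clip x down) 0.02 roll -0.00 | F along 1.3 lat -0.7 z -0.7 w 9.63 mom [ 0.03 -0.39 -0.08]
```

Request:
{"method": "send_rows", "body": {"linear": [[-0.02,0,0],[0,0,0],[0,0,0]], "angular": [[0,0,0],[0,0,0],[0,0,0]]}}

```text
time_s: 25.38
eef_pos: [0.509, -0.0079, 0.0573]
tool_rot: [0.768, -3.046, 0.0]
wrist_force: [0.6, -1.1, -1.2]
width: 0.0096
```

```bash
python3 -c "
from h import *
rel()"
```

```text
t 25.38 clip origin along -1.40 lat 1.80 z 76.16 mm | yaw 28.29  pitch(clip x down) 0.00 roll -0.00 | F along -0.0 lat -1.2 z -1.2 w 9.62 mom [-0.04 -0.37 -0.06]
```

Request:
{"method": "send_rows", "body": {"linear": [[-0.015,0,0],[0,0,0],[0,0,0]], "angular": [[0,0,0],[0,0,0],[0,0,0]]}}

```text
time_s: 25.63
eef_pos: [0.5095, -0.0076, 0.0573]
tool_rot: [0.768, -3.046, 0.0]
wrist_force: [0.7, -0.8, -1.6]
width: 0.0098
```

```bash
python3 -c "
from h import *
rel()
s=optics.grab_frame('side')
cv2.imwrite('pics/aa.png',crop(s,275,200,50,40,16,0))"
```

```text
t 25.63 clip origin along -0.82 lat 1.84 z 76.19 mm | yaw 28.29  pitch(clip x down) 0.01 roll -0.00 | F along 0.3 lat -1.0 z -1.6 w 9.84 mom [-0.09 -0.26 -0.06]
```

View pics/aa.png

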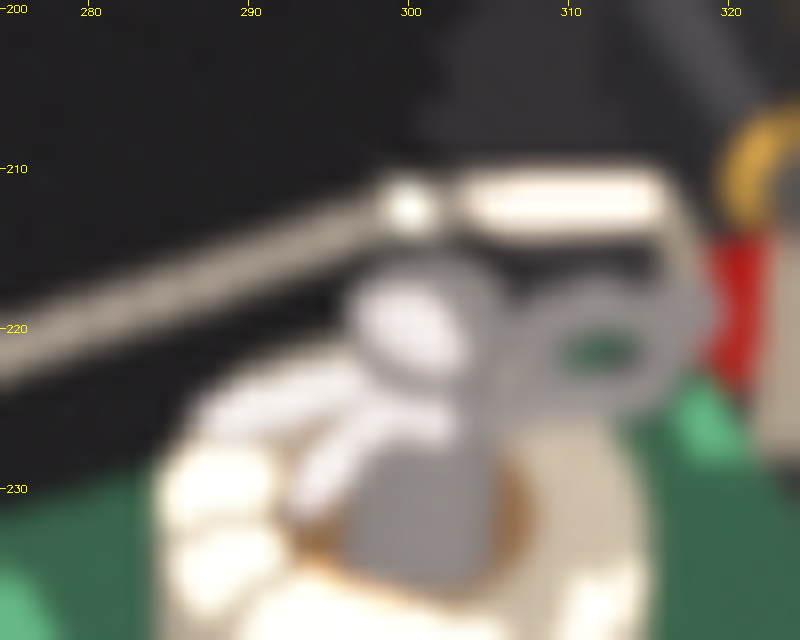

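Request:
{"method": "send_rows", "body": {"linear": [[-0.015,0,0],[0,0,0],[0,0,0]], "angular": [[0,0,0],[0,0,0],[0,0,0]]}}

```text
time_s: 25.93
eef_pos: [0.51, -0.0073, 0.0573]
tool_rot: [0.768, -3.046, 0.0]
wrist_force: [0.2, -1.2, -0.4]
width: 0.0097
```

```bash
python3 -c "
from h import *
rel()"
```

```text
t 25.93 clip origin along -0.29 lat 1.85 z 76.17 mm | yaw 28.29  pitch(clip x down) 0.02 roll -0.00 | F along -0.4 lat -1.1 z -0.4 w 9.72 mom [-0.21 -0.18 -0.09]
```

Request:
{"method": "send_rows", "body": {"linear": [[-0.015,0,0],[0,0,0],[0,0,0]], "angular": [[0,0,0],[0,0,0],[0,0,0]]}}

```text
time_s: 26.18
eef_pos: [0.5105, -0.007, 0.0573]
tool_rot: [0.768, -3.046, 0.0]
wrist_force: [-0.5, -1.4, -0.7]
width: 0.01
```

```bash
python3 -c "
from h import *
rel()"
```

```text
t 26.18 clip origin along 0.33 lat 1.83 z 76.19 mm | yaw 28.29  pitch(clip x down) 0.01 roll -0.01 | F along -1.1 lat -0.9 z -0.7 w 9.96 mom [-0.28 -0.09 -0.1 ]
```

Request:
{"method": "send_rows", "body": {"linear": [[-0.012,0,0],[0,0,0],[0,0,0]], "angular": [[0,0,0],[0,0,0],[0,0,0]]}}

```text
time_s: 26.43
eef_pos: [0.5111, -0.0067, 0.0573]
tool_rot: [-0.768, 3.046, -0.0]
wrist_force: [-0.4, -1.7, -0.8]
width: 0.0099
```

```bash
python3 -c "
from h import *
rel()
s=optics.grab_frame('side')
cv2.imwrite('pics/ab.png',crop(s,275,200,50,40,16,0))"
```

```text
t 26.43 clip origin along 0.92 lat 1.81 z 76.23 mm | yaw 28.29  pitch(clip x down) 0.00 roll -0.01 | F along -1.2 lat -1.3 z -0.8 w 9.89 mom [-0.23 -0.13 -0.05]
```

View pics/ab.png

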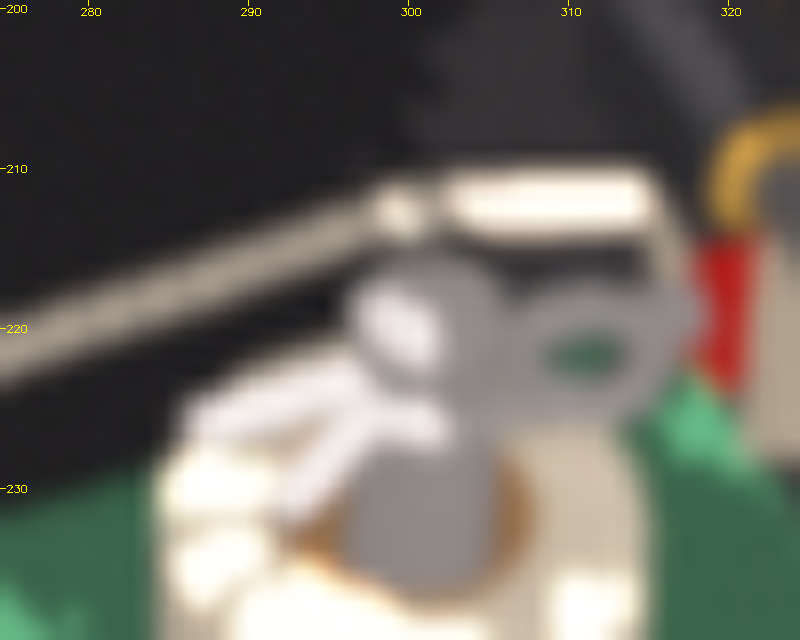

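```bash
python3 -c "
from h import *
c=np.r_[S+n*.0018,.0762]
for a in(.026,.028,.03,.032): print(a,(proj('side',c+np.r_[u*a,0])-proj('side',c)).round(2))
"
```

```text
0.026 [[-12.79   3.93]]
0.028 [[-13.78   4.24]]
0.03 [[-14.77   4.54]]
0.032 [[-15.77   4.85]]
```

Request:
{"method": "send_rows", "body": {"linear": [[-0.012,0,0],[0,0,0],[0,0,0]], "angular": [[0,0,0],[0,0,0],[0,0,0]]}}

```text
time_s: 26.73
eef_pos: [0.5115, -0.0065, 0.0573]
tool_rot: [-0.768, 3.046, -0.0]
wrist_force: [0.3, -1.9, -0.6]
width: 0.0096
```

```bash
python3 -c "
from h import *
rel()"
```

```text
t 26.73 clip origin along 1.44 lat 1.84 z 76.25 mm | yaw 28.29  pitch(clip x down) -0.00 roll -0.00 | F along -0.6 lat -1.8 z -0.6 w 9.65 mom [-0.31 -0.13 -0.1 ]
```

Request:
{"method": "send_rows", "body": {"linear": [[-0.012,0,0],[0,0,0],[0,0,0]], "angular": [[0,0,0],[0,0,0],[0,0,0]]}}

```text
time_s: 26.98
eef_pos: [0.5118, -0.0064, 0.0573]
tool_rot: [0.768, -3.046, 0.0]
wrist_force: [-0.9, -2.1, -0.4]
width: 0.0098
```

```bash
python3 -c "
from h import *
rel()"
```

```text
t 26.98 clip origin along 1.75 lat 1.81 z 76.19 mm | yaw 28.29  pitch(clip x down) 0.01 roll -0.01 | F along -1.8 lat -1.4 z -0.4 w 9.76 mom [-0.37 -0.03 -0.11]
```

Request:
{"method": "send_rows", "body": {"linear": [[-0.012,0,0],[0,0,0],[0,0,0]], "angular": [[0,0,0],[0,0,0],[0,0,0]]}}

```text
time_s: 27.23
eef_pos: [0.5119, -0.0062, 0.0572]
tool_rot: [0.767, -3.046, 0.0]
wrist_force: [-2.5, -2.7, 1.0]
width: 0.01
```

```bash
python3 -c "
from h import *
rel()"
```

```text
t 27.23 clip origin along 1.95 lat 1.84 z 76.09 mm | yaw 28.29  pitch(clip x down) 0.05 roll -0.01 | F along -3.5 lat -1.2 z 1.0 w 9.99 mom [-0.45  0.23 -0.1 ]
```

Request:
{"method": "send_rows", "body": {"linear": [[0.015,0,0],[0,0,0],[0,0,0]], "angular": [[0,0,0],[0,0,0],[0,0,0]]}}

```text
time_s: 27.48
eef_pos: [0.5119, -0.0062, 0.0573]
tool_rot: [-0.768, 3.046, 0.0]
wrist_force: [0.3, -2.1, -1.0]
width: 0.0099
```

```bash
python3 -c "
from h import *
rel()"
```

```text
t 27.48 clip origin along 1.88 lat 1.86 z 76.23 mm | yaw 28.29  pitch(clip x down) -0.02 roll 0.00 | F along -0.7 lat -1.9 z -1.0 w 9.86 mom [-0.39 -0.04 -0.11]
```

Request:
{"method": "send_rows", "body": {"linear": [[0.01,0,0],[0,0,0],[0,0,0],[0,0,0],[0,0,0],[0,0,0]], "angular": [[0,0,0],[0,0,0],[0,0,0],[0,0,0],[0,0,0],[0,0,0]], "hand": 28}}

```text
time_s: 27.98
eef_pos: [0.5115, -0.0062, 0.0574]
tool_rot: [-0.768, 3.046, 0.0]
wrist_force: [0.1, -0.5, 0.5]
width: 0.0279
```

```bash
python3 -c "
from h import *
rel()
s=optics.grab_frame('side')
cv2.imwrite('pics/ac.png',crop(s,275,195,60,50,13,0))"
```

```text
t 27.98 clip origin along 1.57 lat 2.14 z 76.33 mm | yaw 28.31  pitch(clip x down) -0.02 roll 0.01 | F along -0.1 lat -0.5 z 0.5 w 27.93 mom [ 0.15 -0.07 -0.03]
```

View pics/ac.png

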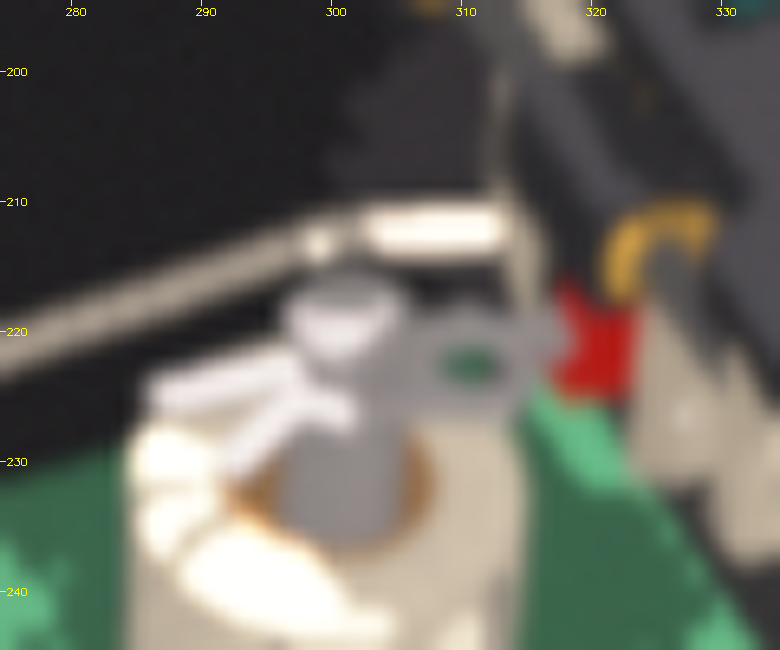

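Request:
{"method": "send_rows", "body": {"linear": [[0,0,-0.1],[0,0,-0.2],[0,0,-0.3],[0,0,-0.4],[0,0,-0.5],[0,0,-0.5],[0,0,-0.4],[0.5,0,0],[0.8,0,0],[0.8,0,0],[0.4,0,0],[0,0,0]], "angular": [[0,0,0],[0,0,0],[0,0,0],[0,0,0],[0,0,0],[0,0,0],[0,0,0],[0,0,0],[0,0,0],[0,0,0],[0,0,0],[0,0,0]]}}

```text
time_s: 29.03
eef_pos: [0.4199, -0.056, 0.1533]
tool_rot: [0.764, -3.043, 0.004]
wrist_force: [-0.4, 0.5, -0.3]
width: 0.0279
```

```bash
python3 -c "
from h import *
rel()
s=optics.grab_frame('side');t=optics.grab_frame('top')
cv2.imwrite('pics/ad.png',np.hstack([crop(s,262,200,80,80,6,0)]))
cv2.imwrite('pics/ae.png',crop(t,240,205,85,85,7,0));cv2.imwrite('pics/af.png',s[:,:,::-1])"
```

```text
t 29.03 clip origin along -102.56 lat 1.63 z 171.97 mm | yaw 28.20  pitch(clip x down) 0.25 roll -0.08 | F along -0.1 lat 0.7 z -0.3 w 27.92 mom [ 0.18 -0.06 -0.  ]
```

View pics/ad.png

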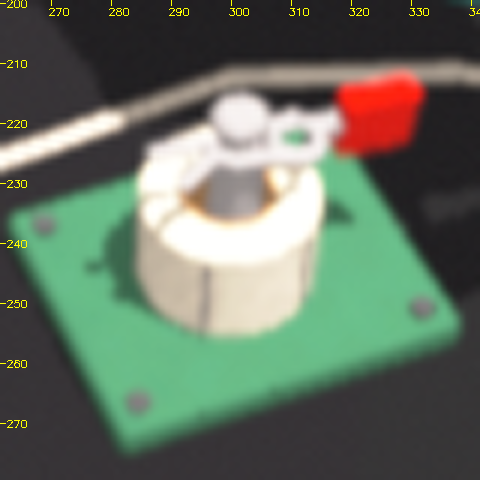

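View pics/ae.png

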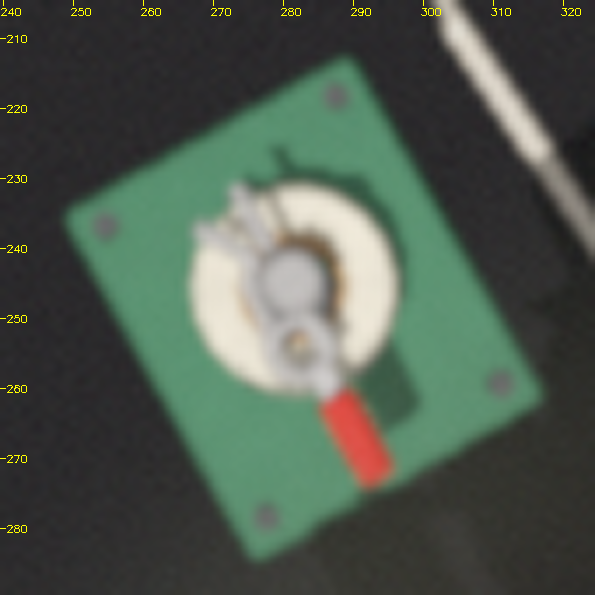

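View pics/af.png

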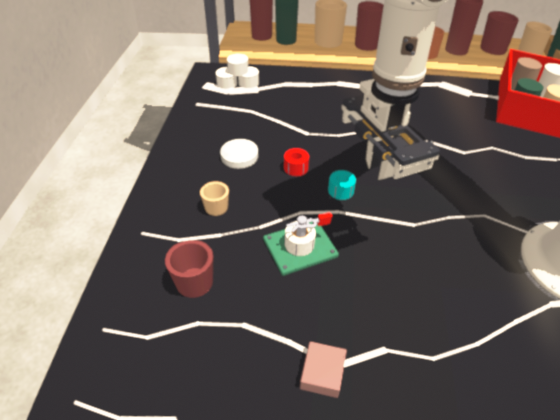

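```bash
python3 -c "
from rig import ticket
print(ticket.close_job())"
```

```text
the job is handed in; nothing more can be done
None
```

The roll is on the spindle and the clip is locked in and let go. However, I pressed on the spindle with more than the 25 N limit while measuring its height.

**What I did:** I set the white, brown-cored roll flat on the base plate. I then felt the spindle's top at 86.2 mm, which puts the hole at about 76.2 mm. I slid the clip in along the stand's +x. The push peaked at about 5 N, then the spring pulled the clip in. I felt a light stop at about 3.5 N, eased off, and let go. The job was handed in at about 29 s.

**Last checks:** The last pictures show the roll seated flat. The clip's straight leg is through the spindle, the sprung leg is round the far side, and the coil is against the shank. The pot, cup, coaster, and the red and turquoise look-alikes are where they were, and the robot touches nothing.

**What failed or disagreed:**
- **Over the force limit:** While feeling the top with closed fingers, I sent two downward steps without reading the force in between. The wrist force reached about 29 N downward, roughly 31 N in total. The spindle looks straight and the clip went in freely, but by the letter of the task this breaks the limit and may count as a failure.
- **Spindle height:** The two cameras put the spindle's top at about 82 mm, against 86.2 mm by touch. I went by touch, and the clip's easy entry agreed with it.

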